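# Shut and latch the reagent carrier

### The arm

A 6-joint arm with a two-finger parallel gripper is mounted at the origin on a cart in front of the work surface, level with it; the furniture and walls round the work are solid. World frame = base frame: x ahead of the robot, y to its left, z up, the work surface at z = 0. Lengths are in m, angles in rad, forces in N, time in s.
With the tool pointing down it reaches from about 0.25 to 0.725 m from the base axis. Payload 4 kg.
Tool frame: the origin (TCP) lies on the centre line of the jaws, within the pads' length; the fingertips stand 25 mm ahead of it and the grasp point (between the pads) lies 6 mm ahead of it; z points along the fingers, x is the direction in which the jaws open and shut, and the axes are right-handed (so a half turn about z gives the same grasp; the last joint's range is limited). The gripper opens to 85 mm and grips with 20 to 120 N. Pads are 22 mm wide; open, the fingers measure 114 mm over their backs; the gripper's body (76 mm by 85 mm) begins 54 mm behind the grasp point. The pads swing forward as they close: fully open they stand 13 mm farther back than shut.
Start: joints at [1.22, 0.241, 0.005, 1.335, 0, 1.571], TCP at [0.172, 0.47, 0.256] pointing down, gripper open.
Joint ranges: [-2.72, 2.72], [-1.05, 1.87], [-1.09, 1.28], [-1.99, 2.15], [-1.42, 1.44], [-3.14, 3.14]. Speed limits (rad/s): [2.79, 2.79, 3.14, 3.14, 3.14, 3.14].

### API

Orientations are given as a unit quaternion [x, y, z, w].
In Python, from workcell import bot, imaging, order gives the robot as it stands.
- The arm moves only by the tool carry_out, never from a script. Its argument "moves" is a list of rows, each a list of 5 numbers: the shift along the tool's x, y, z scaled (see below), then the turn about the tool's z scaled (see below), then the opening, from -1 (shut) to 1 (fully open). In form: [[tx, ty, tz, roll, hand], ...]. A call has 1 to 20 rows; each row is the pose to reach, as a shift and turn from the pose commanded when the call began, along the tool's axes at that moment; what a row does not reach only later rows make up. The controller multiplies each number of a shift by 0.1 m and each number of a turn by 90 degrees. A row lasts 1/10 s, in which the tool goes at most 50 mm and 8.59 degrees, less where a joint would pass 70% of its speed; a pose out of reach is approached as far as the arm can. A call with a number of a shift or a turn outside -1 to 1 is refused whole. A call with a gripper value outside its range is refused whole. The fingers move at their own pace and stop on an object; the grip force is fixed at half the most. Time passes only in rows, so rows that repeat a pose let the fingers close. It gives the time, the measured TCP pose, the force and the opening at its end, in the units of the state.
- bot.get_obs(): the state, without advancing time (a new reading comes with each control period).
- imaging.camera(name): name is "scene" or "side" or "wrist"; returns the picture (384x512x3 uint8, red, green, blue); there is no depth.
- imaging.camera_model(name): a dict with "fovy" (degrees; the focal length in pixels is half the picture's height over the tangent of half this angle, whatever the lens; pixels are square), "cx", "cy" (the principal point, pixels), "dist" ([k1, k2, p1, p2, k3] as OpenCV has them; the pictures are not rectified), "eye" and "rotation" of the camera in the world. Camera axes: x right, y up, looking along -z (the intrinsics and any distortion apply to the point x, -y, -z); pixel columns grow to the right and rows downward; lengths in m; the calibration is good to about 2 mm. A picture is of the moment at which its call begins: read the wrist's pose just before it. camera_model takes no time and is no camera call; for the wrist camera it gives the pose at the moment of the call.
- order.job_done(): hands the job in, once; it reports no verdict.
The state is a dict: "clock": time; "joint_pos": joint angles; "joint_vel": joint speeds; "tau": joint torques, N m; "eef_pos": TCP position; "tool_rot": TCP orientation; "ft_force": force on the tool from outside, world axes, zero at the start; "ft_torque": the same for the moment, N m; "grip_width": finger opening in m.
Only numpy, scipy, OpenCV 4.12 (cv2) and the standard library are available. Lean on these libraries where they do the work, as an engineer would, in place of code of your own. Each camera call takes 0.05 s, during which the arm holds its last target.

### The job

Get the blue reagent carrier ready for transport: slide its white lid shut until it meets the rubber seal, hook the wire loop over the keeper on the lid, then press the latch lever down over centre until it lies flat, so that the lid is clamped on its seal. Feel your way into every stop and work gently, never with more than 40 N; leave the yellow-lidded cup, the canister and the timer where they stand.

Things in the scene. Friction and masses are not known exactly. Their poses are not given: they have to be found in the camera images.
- carrier: Blue reagent carrier, 96 x 190 x 80 mm (x, y, z), fixed to the worktop; origin at the centre of its underside, z up, long side along its own y. Its top is at z = 80 mm. From y = -95 to -19 mm the top is a solid deck that carries a draw latch; beyond it lies an open hopper with dropper bottles, under a white lid that slides along y. Everything of the latch lies on the middle line x = 0.
- lid (a joint): Sliding white lid, 84 x 110 x 6 mm, its top level with the carrier's top (z = 80 mm), m: 0 = fully home (closing edge at carrier y = -17 mm), positive = open towards the carrier's +y. It stays where it is left (about 1.5 N friction). At about 0.004 its closing edge meets a springy black seal strip (8 N per mm); pushed farther and let go, it springs back to about 0.004. Only the latch can hold it home.
- lid_ridge (a point): Middle of the top of the thumb ridge across the lid: 60 mm wide (x), 9 mm thick (y), standing 13 mm above the lid's top; push on its +y face to shut the lid.
- keeper_throat (a point): Where the loop's bar must sit in the keeper, 5.5 mm above the lid's top. The keeper is a 14 mm wide steel hook on the lid: a 4 mm stem whose face is 2.5 mm towards -y from this point, and on top of it a lip (underside 4 mm above this point, top 7.5 mm above) that reaches 4.5 mm towards +y from this point. The throat is open towards +y: the bar must come down beyond the lip and then be pushed in towards -y under it.
- lever (a joint): Steel latch lever with a red end, 23 mm wide, rad: 0 = flat, pointing to the carrier's -y; about 1.57 = upright; 2.4 = open stop, leaning over to +y. Pivot axis along x at carrier y = -35 mm, z = 90 mm. Unhooked, it stays where it is left (0.03 N m friction). It must be open beyond about 2.2 for the bar to clear the lip with the lid at its seal. Flat, its upper face is at z = 93 mm.
- lever_tip (a point): Middle of the lever's free end, 49 mm from its pivot. With the bar in the keeper the lever stands near 1.35; from there it draws the lid onto the seal (0.1 to 0.15 N m) and springs back if let go before it passes over centre at about 0.3. While it is steep, swing it round in an arc, pushing on its upper face (a push straight down on its end jams); press the last part straight down.
- loop (a joint): Angle of the wire loop relative to the lever, rad: about 0 in the latched position; the loop's rise above horizontal (pointing to +y) is this value minus the lever's value. The loop pivots in the lever 13.8 mm from the lever's pivot, is 56.5 mm long and 38 mm wide; a light friction (0.014 N m) keeps it at its angle to the lever, so that it swings with the lever unless something holds or pushes it.
- loop_bar (a point): Middle of the cross bar at the loop's end: 5 mm thick, 30 mm long, along the carrier's x.
- yellow_cup_mid (a point): Middle of a specimen cup with a yellow lid, 66 mm across, 58 mm high, standing to the left of the carrier; leave it alone. Point is 30 mm above its foot.
- canister_mid (a point): Middle of a white canister with a green lid, 49 mm across, 98 mm high, standing farther to the left; leave it alone. Point is 49 mm above its foot.
- timer: Small white bench timer, 66 x 66 x 18 mm, lying behind the carrier; origin under its centre; leave it alone.

How it is judged:
By the outcome, as a careful person would: the job done as asked, in the order asked, and still so for the second after the job is handed in, with the robot touching nothing.
It also fails if it takes over 58 s, if anything falls off the work surface, if the arm or the gripper's body presses on something with over 40 N, if the wrist force passes 120 N, or if a joint passes its speed limit or range.

## Working session

There is one attempt and no reset: what is moved stays moved. The work goes in short steps, Python scripts to look and compute and a tool call to move; the robot and the scene stay as the last step left them, time stands still between calls to the robot, and variables do not carry over. Pictures are saved under pics/ and viewed, and the job is handed in when it is done.

Besides the shell and the picture viewer there is one more tool, called after "Call:" by a JSON object that holds its "name" and its "arguments", one argument or row to a line. carry_out: Moves the arm, as the interface text tells. Its arguments: {"type":"object","properties":{"moves":{"type":"array","items":{"type":"array","items":{"type":"number","minimum":-1,"maximum":1}}}},"required":["moves"]}

```bash
mkdir -p pics; ls
python3 - <<'E'
from workcell import bot, imaging, order
import cv2
o=bot.get_obs(); print(o)
for n in ("scene","side","wrist"):
    m=imaging.camera_model(n); print(n,m)
    im=imaging.camera(n); cv2.imwrite(f"pics/{n}0.png",im[:,:,::-1])
E
```

```text
pics
{'clock': 0.0, 'joint_pos': array([1.22001405e+00, 2.41416455e-01, 3.70516077e-03, 1.33519504e+00,
       1.14959807e-05, 1.57079858e+00]), 'joint_vel': array([-0.000555  , -0.00140295, -0.00077764,  0.00045399, -0.00171306,
       -0.00030773]), 'tau': array([-9.08978218e-04, -3.72322690e+01,  2.52405846e+01,  1.69655675e-02,
        1.79310553e-05, -2.15506461e-06]), 'eef_pos': array([0.17161154, 0.46900189, 0.25540389]), 'tool_rot': array([ 8.19644185e-01,  5.72871972e-01, -8.68017720e-04,  5.99671698e-04]), 'ft_force': array([-0.53712622, -0.13527744,  0.50710252]), 'ft_torque': array([ 0.03538977, -0.02577103,  0.01401264]), 'grip_width': 0.08531849805136205}
scene {'fovy': 47.91184728069114, 'cx': 254.9329200431783, 'cy': 191.042774994854, 'dist': array([-0.10879602,  0.        ,  0.        ,  0.        ,  0.        ]), 'eye': array([-0.00656213, -0.7804228 ,  0.77318557]), 'rotation': array([ 0.40814996, -0.14890843, -0.30009491,  0.8492249 ])}
side {'fovy': 47.69744563054993, 'cx': 251.31357900662366, 'cy': 194.404651002956, 'dist': array([-0.10328538,  0.        ,  0.        ,  0.        ,  0.        ]), 'eye': array([0.38217437, 0.7826175 , 0.51161664]), 'rotation': array([-0.04987074,  0.52680448,  0.84505449, -0.07663458])}
wrist {'fovy': 61.36401386773258, 'cx': 252.96067266874303, 'cy': 198.5191088508741, 'dist': array([-0.02942291,  0.        ,  0.        ,  0.        ,  0.        ]), 'eye': array([0.10481487, 0.49389802, 0.37266095]), 'rotation': array([-0.11657063, -0.07994672,  0.56749804,  0.8111509 ])}
```

View pics/scene0.png

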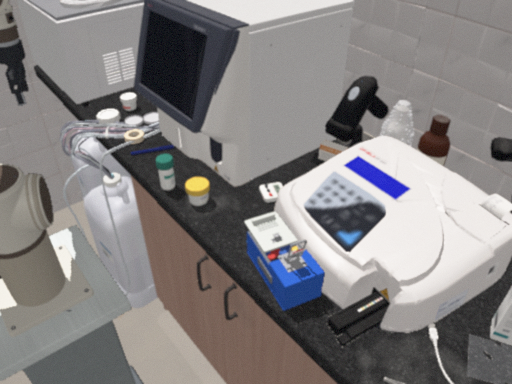

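View pics/side0.png

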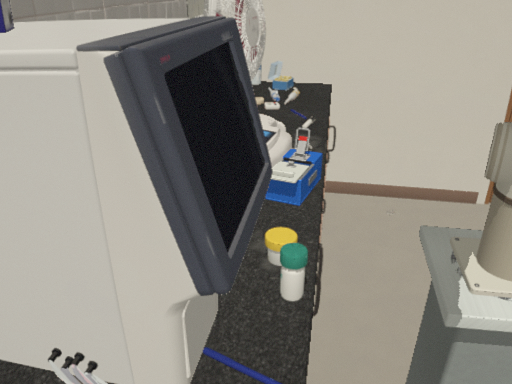

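View pics/wrist0.png

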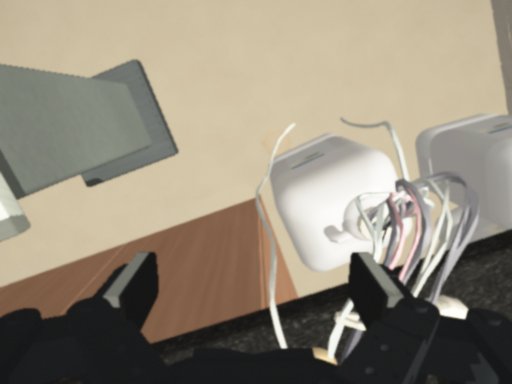

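```bash
cat > h.py <<'E'
import numpy as np, cv2
from scipy.spatial.transform import Rotation as R
def K(m):
    f=192/np.tan(np.radians(m['fovy']/2)); return np.array([[f,0,m['cx']],[0,f,m['cy']],[0,0,1]])
def ray(m,p):
    u=cv2.undistortPoints(np.array([[p]],float),K(m),m['dist'])[0,0]
    d=R.from_quat(m['rotation']).apply([u[0],-u[1],-1]); return np.array(m['eye']),d/np.linalg.norm(d)
def onz(m,p,z):
    e,d=ray(m,p); return e+d*(z-e[2])/d[2]
def proj(m,X):
    c=R.from_quat(m['rotation']).inv().apply(np.atleast_2d(X)-m['eye'])*[1,-1,-1]
    return cv2.projectPoints(c.reshape(-1,1,3),np.zeros(3),np.zeros(3),K(m),m['dist'])[0][:,0]
def tri(rays):
    A=np.zeros((3,3));b=np.zeros(3)
    for e,d in rays:
        P=np.eye(3)-np.outer(d,d);A+=P;b+=P@e
    return np.linalg.solve(A,b)
def crop(src,dst,x0,y0,x1,y1,s):
    im=cv2.imread(src)[y0:y1,x0:x1]; cv2.imwrite(dst,cv2.resize(im,None,fx=s,fy=s,interpolation=cv2.INTER_CUBIC))
E
python3 - <<'E'
from h import *
from workcell import imaging
m=imaging.camera_model("scene")
for p in [(248,222),(276,213),(321,271),(287,286)]: print(onz(m,p,.08))
crop("pics/scene0.png","pics/sc_c.png",235,180,335,310,6)
crop("pics/scene0.png","pics/sc_c.png",235,200,335,310,5)
crop("pics/side0.png","pics/si_c.png",255,110,335,210,6)
E
```

```text
[ 0.46081115 -0.18897198  0.08      ]
[ 0.5338212  -0.20617308  0.08      ]
[ 0.48593534 -0.40436759  0.08      ]
[ 0.40328627 -0.38874462  0.08      ]
```

View pics/sc_c.png

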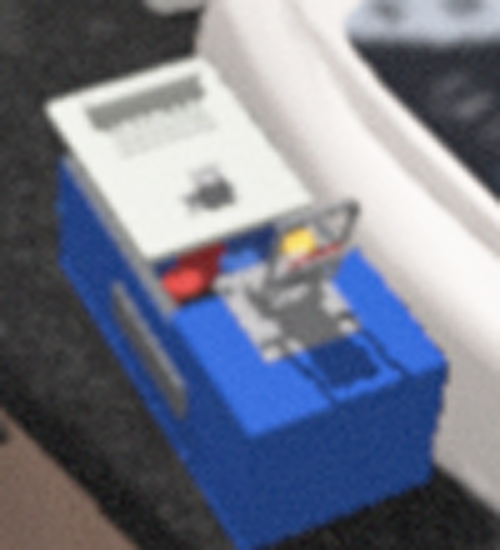

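View pics/si_c.png

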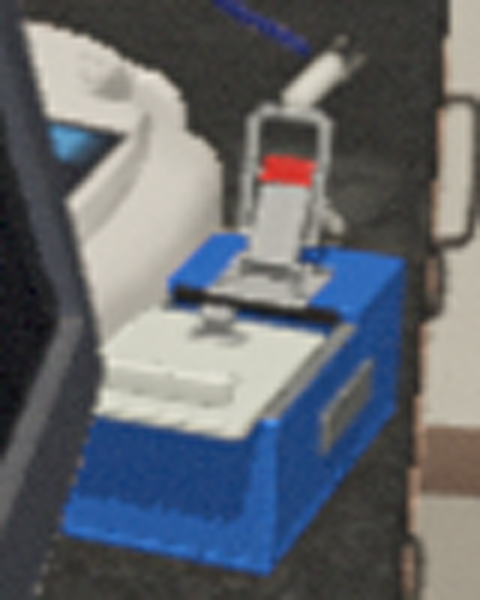

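```bash
python3 - <<'E'
from h import *
from workcell import imaging
m=imaging.camera_model("scene");s=imaging.camera_model("side");w=imaging.camera_model("wrist")
print("view dir wrist tool",R.from_quat([ 8.19644185e-01,  5.72871972e-01,0,0]).inv().apply(R.from_quat(w['rotation']).apply([0,0,-1])))
for a,b in [((200,135),(217,290)),((137,85),(190,285)),((232,30),(270,150)),((197,128),(265,180))]:
    r=[ray(m,a),ray(s,b)];X=tri(r);print(X,proj(m,X),proj(s,X))
def c(x,y):return (235+x/5,200+y/5)
for p in [(445,360),(255,435),(175,315),(355,250),(60,155)]: print(onz(m,c(*p),.08))
print("cup",onz(m,(198,182),.058),onz(m,(164,158),.098))
E
python3 -c "
from h import *
crop('pics/scene0.png','pics/scene_mon.png',120,0,300,220,3.5)"
```

```text
view dir wrist tool [-0.00208984  0.27985415  0.96004025]
[0.56889384 0.2204455  0.06435323] [[193.15819704 140.70132053]] [[203.76964348 280.18859542]]
[0.5098173  0.41882672 0.20614505] [[139.75183304  82.46640609]] [[198.63918978 291.15958454]]
[0.54875432 0.09848496 0.34852081] [[204.05919942  66.97514357]] [[227.5733265   94.47322256]]
[0.49488344 0.07728799 0.19554528] [[194.9515392  129.95315433]] [[261.72669075 177.4876791 ]]
[ 0.48885771 -0.41031432  0.08      ]
[ 0.39997383 -0.38937345  0.08      ]
[ 0.41709314 -0.31966902  0.08      ]
[ 0.50399901 -0.34060841  0.08      ]
[ 0.43993711 -0.21155921  0.08      ]
cup [0.46892904 0.04109053 0.058     ] [0.42875535 0.14718653 0.098     ]
```

View pics/scene_mon.png

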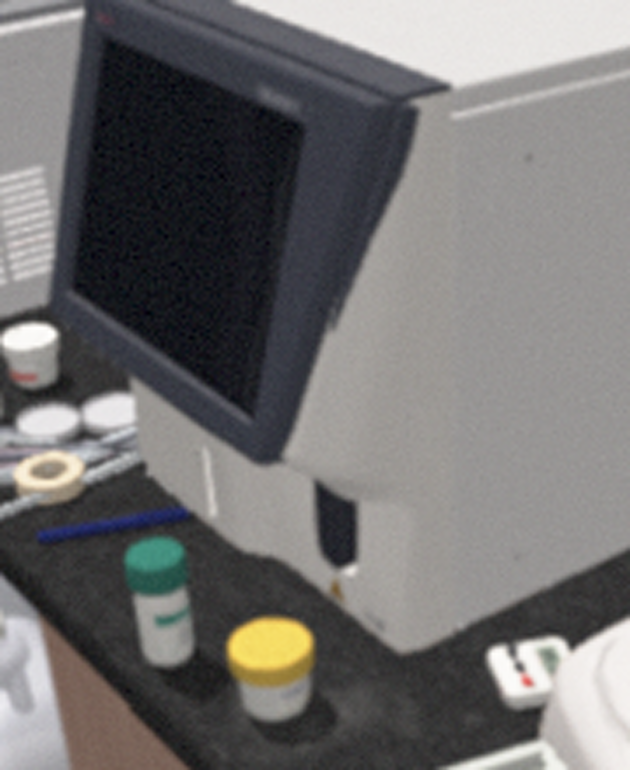

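Call:
{"name": "carry_out", "arguments": {
  "moves": [
    [-0.97,0.83,0,0.286,-1],
    [-0.97,0.83,0,0.286,-1],
    [-0.97,0.83,0,0.286,-1]
  ]
}}

```text
clock: 0.45
eef_pos: [0.2164, 0.3469, 0.2557]
tool_rot: [0.928, 0.373, -0.001, 0.001]
ft_force: [-0.2, -0.5, 0.5]
grip_width: 0.0439
```

Call:
{"name": "carry_out", "arguments": {
  "moves": [
    [-0.52,0.96,0,0.286,-1],
    [-0.52,0.96,0,0.286,-1],
    [-0.52,0.96,0,0.286,-1]
  ]
}}

```text
clock: 0.75
eef_pos: [0.2459, 0.2407, 0.256]
tool_rot: [0.988, 0.155, -0.0, 0.001]
ft_force: [0.3, -0.5, 0.9]
grip_width: 0.0003
```

Call:
{"name": "carry_out", "arguments": {
  "moves": [
    [0.2,0.96,0,0.286,-1],
    [0.2,0.96,0,0.286,-1],
    [0.2,0.96,0,0.286,-1]
  ]
}}

```text
clock: 1.05
eef_pos: [0.2973, 0.1555, 0.2563]
tool_rot: [0.997, -0.072, 0.001, 0.001]
ft_force: [0.2, 0.3, -0.0]
grip_width: -0.0002
```

Call:
{"name": "carry_out", "arguments": {
  "moves": [
    [0.42,0.95,0,0.066,-1],
    [0.42,0.95,0,0.066,-1],
    [0.42,0.95,0,0.066,-1]
  ]
}}

```text
clock: 1.35
eef_pos: [0.3256, 0.056, 0.2562]
tool_rot: [0.993, -0.12, 0.0, 0.001]
ft_force: [-0.5, 0.7, -1.0]
grip_width: -0.0001
```

Call:
{"name": "carry_out", "arguments": {
  "moves": [
    [0.7,1,0,0,-1],
    [0.7,1,0,0,-1],
    [0.7,1,0,0,-1]
  ]
}}

```text
clock: 1.65
eef_pos: [0.3711, -0.0551, 0.2563]
tool_rot: [0.993, -0.117, 0.0, 0.0]
ft_force: [-0.2, -0.3, 0.9]
grip_width: -0.0002
```

Call:
{"name": "carry_out", "arguments": {
  "moves": [
    [0.7,1,0,0,-1],
    [0.7,1,0,0,-1],
    [0.7,1,0,0,-1]
  ]
}}

```text
clock: 1.95
eef_pos: [0.4166, -0.1689, 0.2559]
tool_rot: [0.993, -0.117, 0.0, 0.0]
ft_force: [1.0, 0.6, 0.0]
grip_width: -0.0001
```

Call:
{"name": "carry_out", "arguments": {
  "moves": [
    [0.7,0.9,0,0,-1],
    [0.7,0.9,0,0,-1],
    [0.7,0.9,0,0,-1],
    [0.7,0.9,0,0,-1]
  ]
}}

```text
clock: 2.35
eef_pos: [0.4635, -0.2712, 0.255]
tool_rot: [0.993, -0.116, -0.001, -0.0]
ft_force: [-0.6, 0.4, 0.5]
grip_width: -0.0002
```

Run:
```python
from workcell import bot, imaging
from h import *
import json
o=bot.get_obs(); print(o)
print("yaw",np.degrees(R.from_quat(o['tool_rot']).as_matrix()))
for n in ("wrist",):
    m=imaging.camera_model(n); json.dump({k:np.array(v).tolist() for k,v in m.items()},open('w1.json','w'))
    im=imaging.camera(n); cv2.imwrite(f"pics/{n}1.png",im[:,:,::-1]); crop("pics/wrist1.png","pics/wrist1b.png",0,0,512,384,1.55)
```

```text
{'clock': 2.35, 'joint_pos': array([-5.29393163e-01,  3.15912217e-01,  1.03521886e-01,  1.35985722e+00,
        1.15576688e-04,  1.27481365e+00]), 'joint_vel': array([ 0.03326707, -0.04648835, -0.05460183,  0.01660767,  0.01273371,
        0.00904879]), 'tau': array([ -0.84969096, -40.20738602,  26.27049565,  -0.2660349 ,
        -0.10806668,  -0.07406116]), 'eef_pos': array([ 0.4635086 , -0.27116258,  0.25500289]), 'tool_rot': array([ 9.93197401e-01, -1.16440512e-01, -6.41515412e-04, -3.43959618e-04]), 'ft_force': array([-0.62059504,  0.39242455,  0.49092941]), 'ft_torque': array([ 0.02935516, -0.03351565, -0.03074479]), 'grip_width': -0.0001715272986175262}
yaw [[ 5.57420550e+01 -1.32523573e+01 -6.84226893e-02]
 [-1.32523068e+01 -5.57420886e+01  4.77065495e-02]
 [-7.76016644e-02 -3.05869412e-02 -5.72957188e+01]]
```

View pics/wrist1b.png

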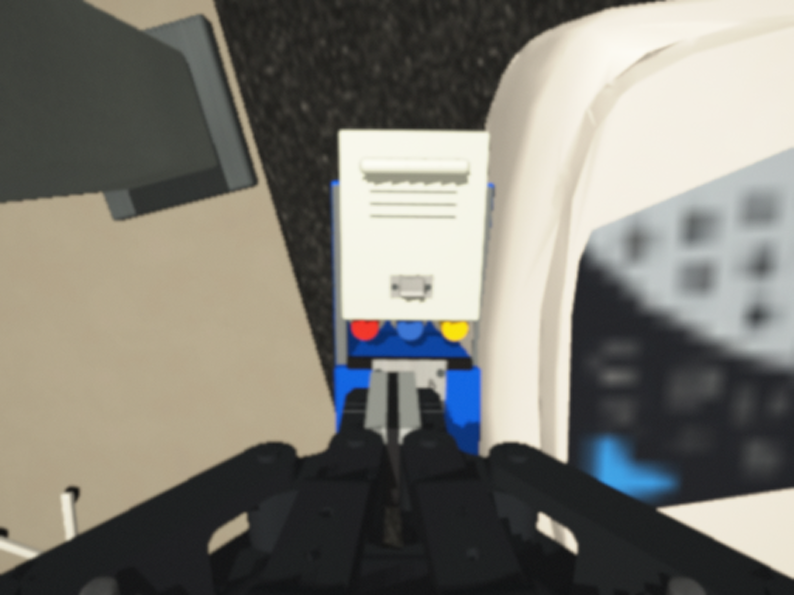

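```bash
cat >> h.py <<'E'
import json
def lm(f):
    m=json.load(open(f)); m['dist']=np.array(m['dist']); return m
E
python3 - <<'E'
from h import *
m=lm('w1.json'); s=1.5508
crop("pics/wrist1.png","pics/wrist1c.png",205,75,325,215,4.2)
P={k:onz(m,(p[0]/1.55,p[1]/1.55),z) for k,p,z in [("tl",(340,130),.08),("tr",(488,131),.08),("bl",(342,320),.08),("br",(480,320),.08),("cl",(336,367),.08),("cr",(480,367),.08),("keeperTop",(411,282),.093),("ridgeL",(362,165),.093),("ridgeR",(467,165),.093),("boxTL",(332,182),.08),("boxTR",(493,184),.08)]}
for k,v in P.items(): print(k,v)
for a,b in [("bl","tl"),("br","tr"),("cl","boxTL"),("cr","boxTR")]:
    d=P[b]-P[a]; print(a,b,np.linalg.norm(d),np.degrees(np.arctan2(-d[0],d[1])))
for a,b in [("tl","tr"),("bl","br"),("cl","cr"),("ridgeL","ridgeR")]:
    d=P[b]-P[a]; print(a,b,np.linalg.norm(d),np.degrees(np.arctan2(d[1],d[0])))
E
```

```text
tl [ 0.45547737 -0.17866215  0.08      ]
tr [ 0.53491636 -0.19797564  0.08      ]
bl [ 0.42826559 -0.28529295  0.08      ]
br [ 0.5103922  -0.30473402  0.08      ]
cl [ 0.41657255 -0.31441009  0.08      ]
cr [ 0.50473598 -0.33528234  0.08      ]
keeperTop [ 0.47481669 -0.26864577  0.093     ]
ridgeL [ 0.4634686  -0.19969595  0.093     ]
ridgeR [ 0.51831786 -0.21266146  0.093     ]
boxTL [ 0.44386287 -0.20466707  0.08      ]
boxTR [ 0.5324848 -0.2267607  0.08     ]
bl tl 0.11004821835610908 -14.316110342457069
br tr 0.1095389781812562 -12.93733744204623
cl boxTL 0.11308532931996151 -13.964757743737408
cr boxTR 0.11201314284077768 -14.343120951390688
tl tr 0.0817530662592693 -13.664832429639468
bl br 0.08439629707796709 -13.317944499192382
cl cr 0.09060044869952477 -13.319265633797253
ridgeL ridgeR 0.056360856486890994 -13.299696698780073
```

View pics/wrist1c.png

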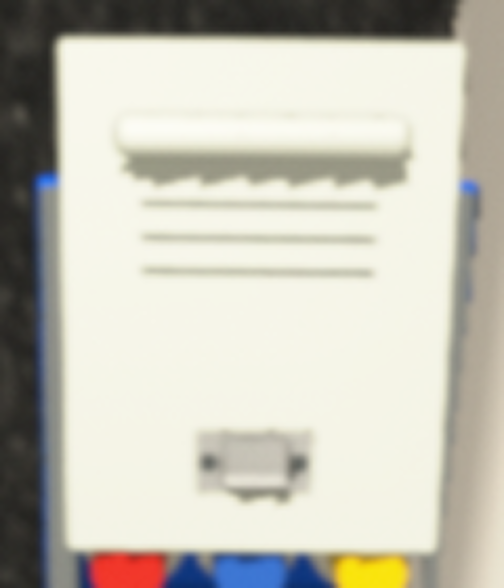

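```bash
cat >> h.py <<'E'
O=np.array([.4658,-.3072,0]);YAW=np.radians(-13.5);RC=R.from_euler('z',YAW)
def loc(X): return RC.inv().apply(np.asarray(X)-O)
def wor(X): return RC.apply(X)+O
E
python3 - <<'E'
from h import *
from workcell import imaging
m=lm('w1.json');s=imaging.camera_model("side");c=imaging.camera_model("scene")
for n,mm,p in [("w",m,(316,70)),("w",m,(330,40)),("side",s,(292,143)),("side",s,(287,165)),("scene",c,(281,185)),("scene",c,(290,235))]:
    print(n,p)
    for z in (.02,.05,.1,.15,.2): print("   ",z,loc(onz(mm,p,z)).round(3))
E
python3 -c "
from h import *
crop('pics/scene0.png','pics/scene_an.png',240,130,440,320,4)"
```

```text
w (316, 70)
    0.02 [0.053 0.14  0.02 ]
    0.05 [0.048 0.137 0.05 ]
    0.1 [0.038 0.132 0.1  ]
    0.15 [0.029 0.127 0.15 ]
    0.2 [0.02  0.122 0.2  ]
w (330, 40)
    0.02 [0.065 0.168 0.02 ]
    0.05 [0.059 0.163 0.05 ]
    0.1 [0.048 0.154 0.1  ]
    0.15 [0.037 0.145 0.15 ]
    0.2 [0.027 0.136 0.2  ]
side (292, 143)
    0.02 [ 0.109 -0.294  0.02 ]
    0.05 [ 0.081 -0.213  0.05 ]
    0.1 [ 0.036 -0.077  0.1  ]
    0.15 [-0.009  0.059  0.15 ]
    0.2 [-0.054  0.195  0.2  ]
side (287, 165)
    0.02 [ 0.057 -0.101  0.02 ]
    0.05 [ 0.033 -0.031  0.05 ]
    0.1 [-0.007  0.085  0.1  ]
    0.15 [-0.047  0.201  0.15 ]
    0.2 [-0.087  0.317  0.2  ]
scene (281, 185)
    0.02 [0.146 0.274 0.02 ]
    0.05 [0.126 0.24  0.05 ]
    0.1 [0.093 0.184 0.1  ]
    0.15 [0.06  0.128 0.15 ]
    0.2 [0.028 0.072 0.2  ]
scene (290, 235)
    0.02 [0.069 0.085 0.02 ]
    0.05 [0.053 0.059 0.05 ]
    0.1 [0.025 0.016 0.1  ]
    0.15 [-0.003 -0.028  0.15 ]
    0.2 [-0.031 -0.071  0.2  ]
```

View pics/scene_an.png

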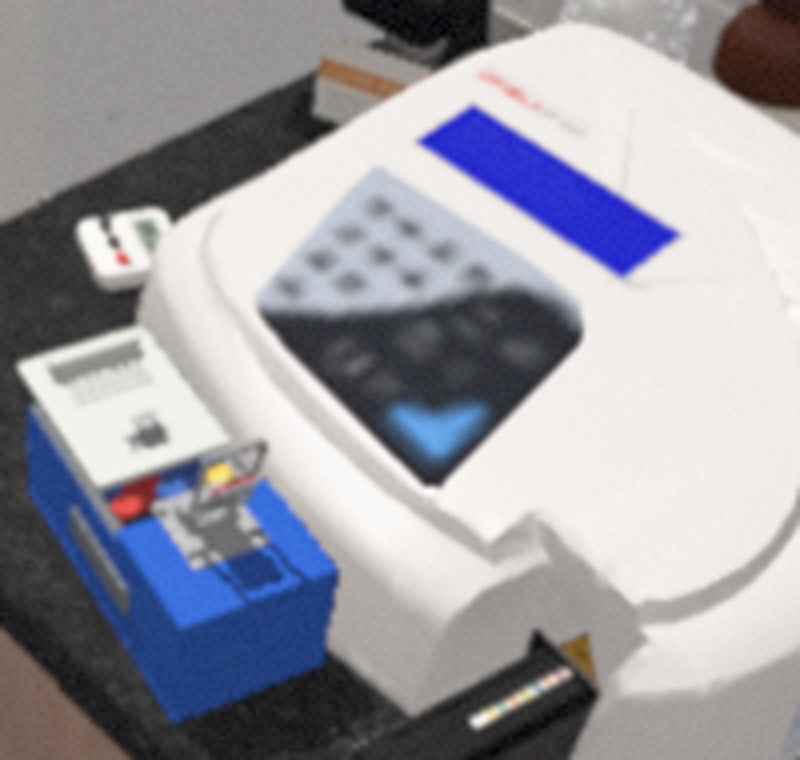

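Run:
```python
from h import *
from workcell import imaging
m=lm('w1.json');c=imaging.camera_model("scene")
for a,b in [((377,148),(304.5,205)),((374,175),(306,212)),((383,300),(338,235))]:
    X=tri([ray(m,a),ray(c,b)]); print(X,loc(X).round(3),proj(m,X),proj(c,X))
# visible wall band: wrist col 318..352 at row 210
for z in (.05,.08,.1,.12,.14): print(z,loc(onz(m,(350,210),z)).round(3),loc(onz(m,(352,155),z)).round(3),loc(onz(m,(370,60),z)).round(3))
```

```text
[ 0.57037409 -0.25806267  0.11849569] [0.09  0.072 0.118] [[381.8975165  149.43702967]] [[302.9835333 205.6442665]]
[ 0.56187718 -0.27740872  0.11678547] [0.086 0.051 0.117] [[373.63613163 174.89193702]] [[306.11576426 211.94737063]]
[ 0.55105558 -0.38449399  0.13088394] [ 0.101 -0.055  0.131] [[382.55964105 299.82797096]] [[338.14889455 234.90844405]]
0.05 [ 0.091 -0.001  0.05 ] [0.088 0.057 0.05 ] [0.097 0.146 0.05 ]
0.08 [0.081 0.009 0.08 ] [0.079 0.062 0.08 ] [0.087 0.142 0.08 ]
0.1 [0.075 0.016 0.1  ] [0.073 0.065 0.1  ] [0.081 0.14  0.1  ]
0.12 [0.069 0.023 0.12 ] [0.067 0.068 0.12 ] [0.074 0.137 0.12 ]
0.14 [0.063 0.029 0.14 ] [0.06  0.071 0.14 ] [0.067 0.135 0.14 ]
```

Call:
{"name": "carry_out", "arguments": {
  "moves": [
    [0.11,-1,0,0,-1],
    [0.11,-1,0,0,-1],
    [0.11,-1,0.4,0,-1],
    [0.11,-1,0.8,0,-1],
    [0.11,-1,0.8,0,-1],
    [0.11,-1,0.8,0,-1]
  ]
}}

```text
clock: 3.0
eef_pos: [0.4957, -0.1738, 0.1767]
tool_rot: [0.993, -0.115, -0.001, -0.0]
ft_force: [0.4, -0.5, 1.0]
grip_width: 0.0003
```

```bash
cat > st.py <<'E'
from workcell import bot, imaging
from h import *
import sys
o=bot.get_obs(); M=R.from_quat(o['tool_rot']).as_matrix()
print("t",o['clock'],"loc",loc(o['eef_pos']).round(4),"tip z",o['eef_pos'][2]-.025,"yaw",np.degrees(np.arctan2(M[1,0],M[0,0])),"F loc",RC.inv().apply(o['ft_force']).round(2),"T",o['ft_torque'].round(3),"w",round(o['grip_width'],4))
for n in sys.argv[2:]:
    m=imaging.camera_model(n); json.dump({k:np.array(v).tolist() for k,v in m.items()},open(f'{n}_{sys.argv[1]}.json','w'))
    im=imaging.camera(n); cv2.imwrite(f"pics/{n}_{sys.argv[1]}.png",im[:,:,::-1])
E
python3 st.py 2 scene
python3 -c "
from h import *
crop('pics/scene_2.png','pics/scene_2c.png',210,120,350,310,3.1)"
```

```text
t 3.0 loc [-0.0021  0.1367  0.1767] tip z 0.15173974161311402 yaw -13.173746062333805 F loc [ 0.48 -0.41  1.  ] T [-0.007  0.008 -0.009] w 0.0003
```

View pics/scene_2c.png

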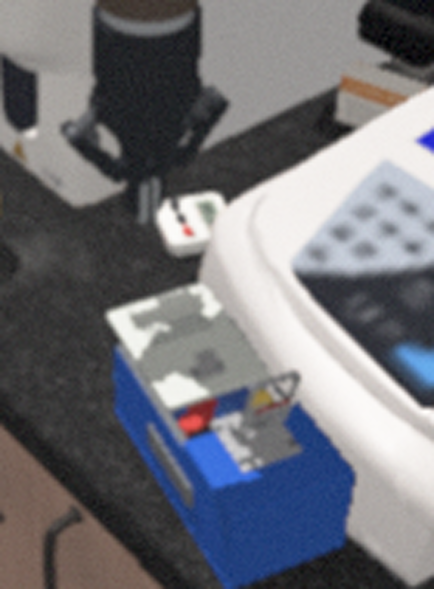

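Call:
{"name": "carry_out", "arguments": {
  "moves": [
    [0.02,0,0.4,0,-1],
    [0.02,0,0.67,0,-1],
    [0.02,0,0.67,0,-1],
    [0.02,0.1,0.67,0,-1],
    [0.02,0.15,0.67,0,-1],
    [0.02,0.18,0.67,0,-1],
    [0.02,0.21,0.67,0,-1],
    [0.02,0.24,0.67,0,-1],
    [0.02,0.27,0.67,0,-1],
    [0.02,0.3,0.67,0,-1]
  ]
}}

```text
clock: 4.05
eef_pos: [0.4915, -0.2049, 0.1094]
tool_rot: [0.993, -0.115, 0.0, -0.0]
ft_force: [0.9, 1.7, 0.3]
grip_width: -0.0
```

```bash
python3 st.py 3 wrist; python3 -c "
from h import *
crop('pics/wrist_3.png','pics/w3c.png',0,0,512,384,1.55)"
```

```text
t 4.05 loc [0.0011 0.1055 0.1094] tip z 0.0843885202356493 yaw -13.247003306273143 F loc [0.49 1.91 0.31] T [ 0.312 -0.183 -0.008] w -0.0
```

View pics/w3c.png

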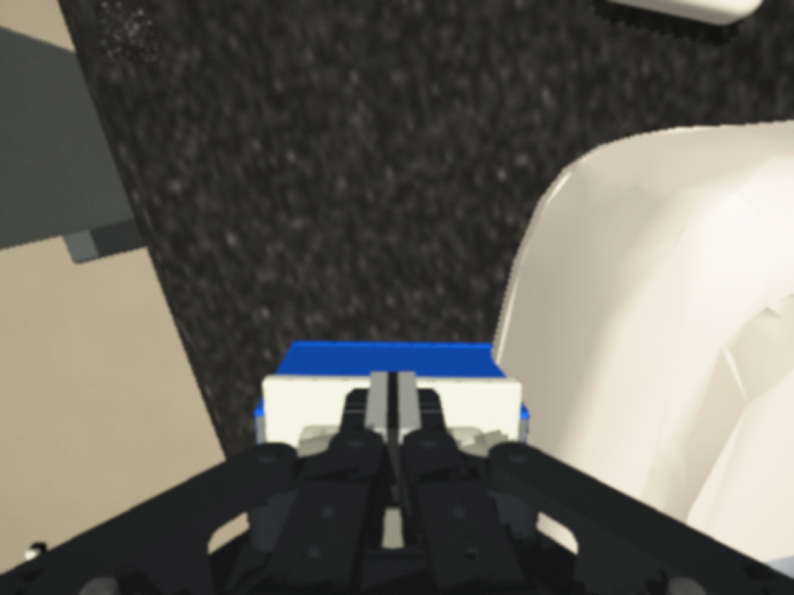

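Run:
```python
from h import *
m=lm('wrist_3.json')
for p in [(300,378),(490,380),(300,342),(480,344)]: print(loc(onz(m,(p[0]/1.55,p[1]/1.55),.08)).round(4))
```

```text
[-0.0284  0.1105  0.08  ]
[0.0321 0.1101 0.08  ]
[-0.0278  0.1227  0.08  ]
[0.0282 0.1223 0.08  ]
```

Call:
{"name": "carry_out", "arguments": {
  "moves": [
    [0,0.03,0,0,-1],
    [0,0.06,0,0,-1],
    [0,0.08,0,0,-1],
    [0,0.1,0,0,-1],
    [0,0.11,0,0,-1],
    [0,0.115,0,0,-1]
  ]
}}

```text
clock: 4.7
eef_pos: [0.4887, -0.216, 0.1092]
tool_rot: [0.993, -0.115, -0.0, -0.0]
ft_force: [0.1, 0.9, 0.4]
grip_width: -0.0
```

Call:
{"name": "carry_out", "arguments": {
  "moves": [
    [0,0.008,0,0,-1],
    [0,0.01,0,0,-1]
  ]
}}

```text
clock: 4.9
eef_pos: [0.4884, -0.2169, 0.1092]
tool_rot: [0.993, -0.115, -0.0, -0.0]
ft_force: [-0.2, 3.0, 0.9]
grip_width: -0.0003
```

```bash
python3 st.py 4
```

```text
t 4.9 loc [0.0009 0.0931 0.1092] tip z 0.08421109735234134 yaw -13.25708699712705 F loc [-0.86  2.84  0.95] T [ 0.349  0.013 -0.042] w -0.0003
```

Call:
{"name": "carry_out", "arguments": {
  "moves": [
    [0,0.006,0,0,-1],
    [0,0.01,0,0,-1]
  ]
}}

```text
clock: 5.1
eef_pos: [0.4883, -0.2173, 0.1092]
tool_rot: [0.993, -0.115, -0.0, -0.001]
ft_force: [-0.9, 4.1, 1.0]
grip_width: -0.0003
```

Call:
{"name": "carry_out", "arguments": {
  "moves": [
    [0,0.006,0,0,-1],
    [0,0.01,0,0,-1]
  ]
}}

```text
clock: 5.3
eef_pos: [0.4882, -0.2177, 0.1092]
tool_rot: [0.993, -0.115, -0.0, -0.001]
ft_force: [0.2, 6.9, 2.0]
grip_width: -0.0002
```

Call:
{"name": "carry_out", "arguments": {
  "moves": [
    [0,-0.1,0,0,-1],
    [0,-0.2,0,0,-1],
    [0,-0.2,-0.4,0,-1],
    [0,-0.2,-0.9,0,-1],
    [0,-0.2,-0.9,0,-1]
  ]
}}

```text
clock: 5.8
eef_pos: [0.4969, -0.2008, 0.2064]
tool_rot: [0.993, -0.115, 0.007, 0.002]
ft_force: [0.4, 0.0, 0.0]
grip_width: -0.0
```

Call:
{"name": "carry_out", "arguments": {
  "moves": [
    [0,0.1,-0.5,0,-1],
    [0,0.1,-0.6,0,-1],
    [0,0.1,-0.6,0,-1]
  ]
}}

```text
clock: 6.1
eef_pos: [0.4921, -0.2098, 0.2618]
tool_rot: [0.993, -0.116, 0.003, 0.001]
ft_force: [-0.8, -0.0, 0.4]
grip_width: -0.0
```

```bash
python3 st.py 5 scene side wrist; python3 -c "
from h import *
crop('pics/scene_5.png','pics/s5c.png',240,210,330,310,6)
crop('pics/side_5.png','pics/d5c.png',265,110,335,210,6)
crop('pics/wrist_5.png','pics/w5c.png',0,0,512,384,1.55)"
```

```text
t 6.1 loc [0.0028 0.1008 0.2618] tip z 0.2367991212657187 yaw -13.27026272058551 F loc [-0.79 -0.24  0.42] T [ 0.022  0.003 -0.006] w -0.0
```

View pics/s5c.png

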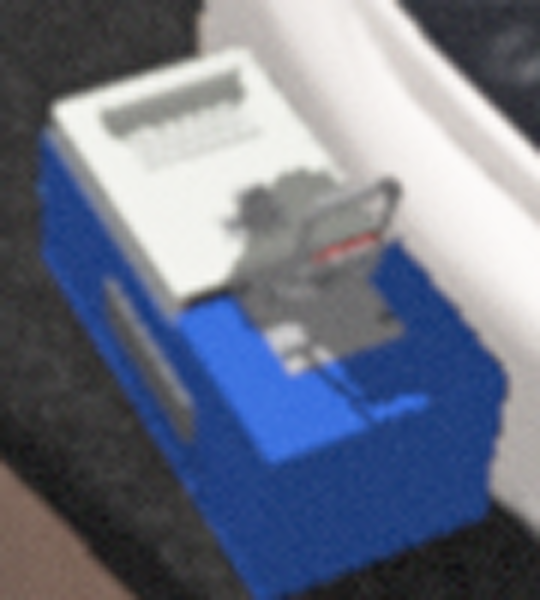

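View pics/d5c.png

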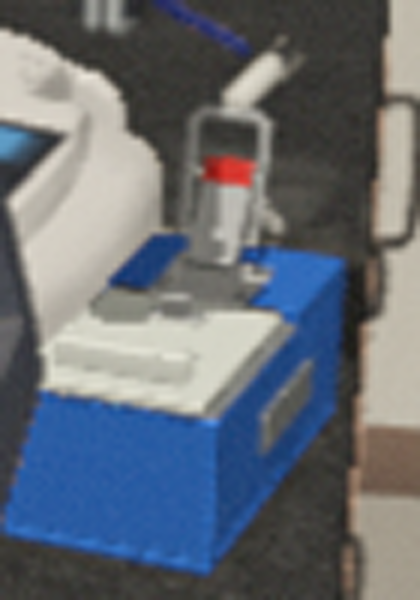

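View pics/w5c.png

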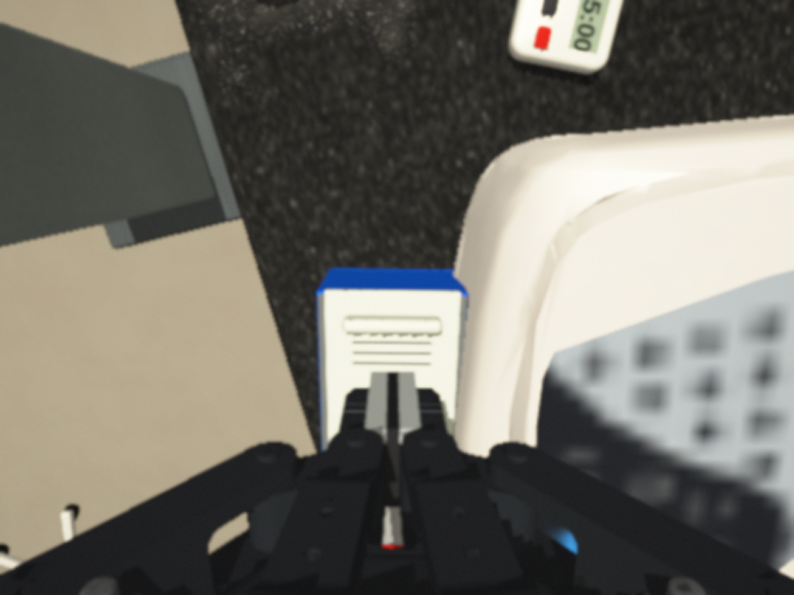

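Run:
```python
from h import *
c=lm('scene_5.json');s=lm('side_5.json')
for n,a,b in [("bar",(298.3,243),(303.3,128.7)),("tip",(297.7,250.3),(303.3,137))]:
    X=tri([ray(c,a),ray(s,b)]);print(n,loc(X).round(4),(proj(c,X)-a).round(1),(proj(s,X)-b).round(1))
    # intersect with plane local x=0
    for m,p in((c,a),(s,b)):
        e,d=ray(m,p);e=loc(e);d=RC.inv().apply(d);print("  x=0:",(e-d*e[0]/d[0]).round(4))
b=np.array([-35,90]);
for a in (1.4,1.5,1.57,1.65,1.7,1.8):
    d=np.array([-np.cos(a),np.sin(a)]);print(a,(b+49*d).round(1),(b+13.8*d).round(1))
```

```text
bar [-0.0008 -0.0577  0.1528] [[-0.1  0.1]] [[-0.1 -0.1]]
  x=0: [ 0.     -0.0569  0.1519]
  x=0: [ 0.     -0.0611  0.1516]
tip [-0.001  -0.0571  0.13  ] [[-0.5  0.5]] [[-0.4 -0.3]]
  x=0: [ 0.     -0.0574  0.1313]
  x=0: [ 0.     -0.0648  0.1266]
1.4 [-43.3 138.3] [-37.3 103.6]
1.5 [-38.5 138.9] [-36.  103.8]
1.57 [-35. 139.] [-35.  103.8]
1.65 [-31.1 138.8] [-33.9 103.8]
1.7 [-28.7 138.6] [-33.2 103.7]
1.8 [-23.9 137.7] [-31.9 103.4]
```

Call:
{"name": "carry_out", "arguments": {
  "moves": [
    [-0.03,0.5,0,0,-1],
    [-0.03,1,0,0,-1],
    [-0.03,1,0,0,-1]
  ]
}}

```text
clock: 6.55
eef_pos: [0.4625, -0.31, 0.2568]
tool_rot: [0.993, -0.119, -0.002, 0.0]
ft_force: [-0.5, 0.9, -0.0]
grip_width: -0.0001
```

Call:
{"name": "carry_out", "arguments": {
  "moves": [
    [0,0.5,0,0,-1],
    [0,0.88,0,0,-1],
    [0,0.88,0,0,-1],
    [0,0.88,0,0,-1],
    [0,0.88,0.5,0,-1],
    [0,0.88,0.8,0,-1],
    [0,0.88,0.8,0,-1]
  ]
}}

```text
clock: 7.25
eef_pos: [0.442, -0.3872, 0.1736]
tool_rot: [0.993, -0.114, -0.005, -0.004]
ft_force: [-1.7, 0.4, -0.9]
grip_width: -0.0001
```

```bash
python3 st.py 6 scene side wrist; python3 -c "
from h import *
crop('pics/scene_6.png','pics/s6c.png',220,170,350,310,4.2)
crop('pics/wrist_6.png','pics/w6c.png',0,0,512,384,1.55)"
```

```text
t 7.25 loc [-0.0044 -0.0833  0.1736] tip z 0.14858062693376592 yaw -13.142889093382355 F loc [-1.7   0.01 -0.85] T [0.023 0.047 0.023] w -0.0001
```

View pics/s6c.png

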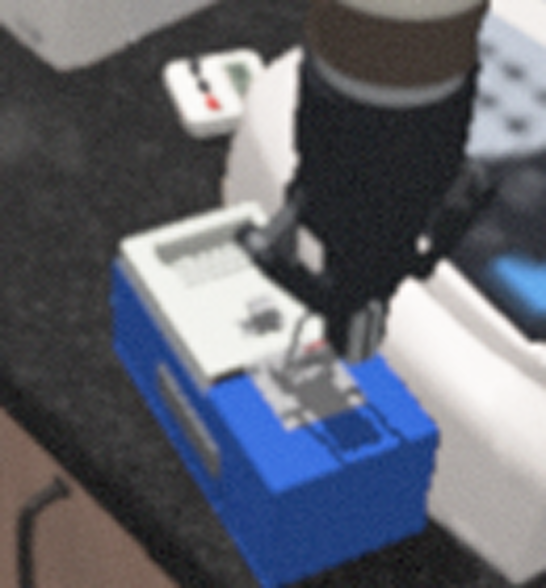

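View pics/w6c.png

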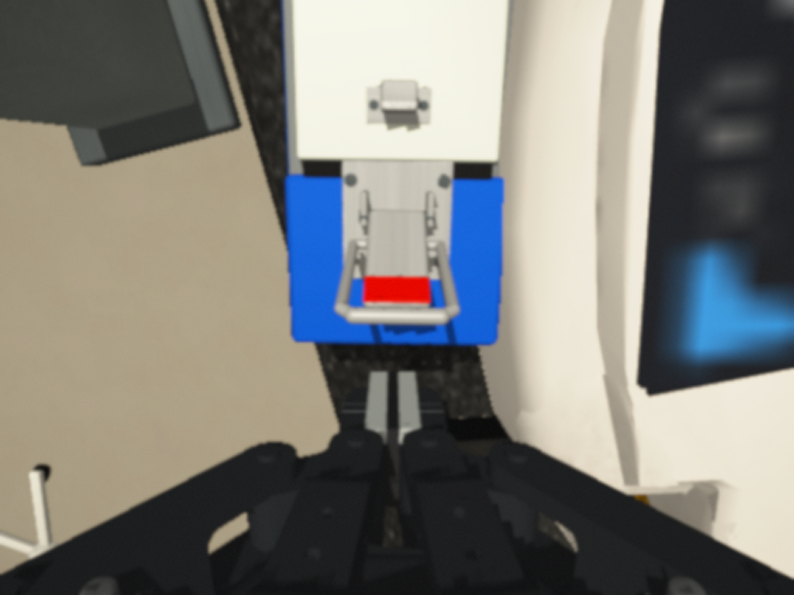

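Run:
```python
from h import *
m=lm('wrist_6.json');c=lm('scene_5.json')
for n,p,a in [("bar",(398,316),(298.3,243)),("tip",(397,303),(297.7,250.3))]:
    q=(p[0]/1.55,p[1]/1.55)
    X=tri([ray(m,q),ray(c,a)]);print(n,loc(X).round(4),(proj(m,X)-q).round(1),(proj(c,X)-a).round(1))
for n,p,z in [("bar",(398,316),.1525),("tip",(397,304),.133),("keeper",(398,95),.093),("lidedge",(398,160),.08),("deckL",(297,340),.08),("deckR",(497,343),.08),("seal/deck",(398,177),.08)]:
    print(n,loc(onz(m,(p[0]/1.55,p[1]/1.55),z)).round(4))
```

```text
bar [-0.0003 -0.0583  0.1534] [[-1.  -0.5]] [[ 0.3 -0. ]]
tip [-0.0006 -0.0596  0.1337] [[-1.3 -0.7]] [[ 0.4 -0. ]]
bar [ 0.0002 -0.0588  0.1525]
tip [ 1.00e-04 -6.06e-02  1.33e-01]
keeper [0.0001 0.0102 0.093 ]
lidedge [ 0.0004 -0.0135  0.08  ]
deckL [-0.0451 -0.093   0.08  ]
deckR [ 0.0467 -0.0939  0.08  ]
seal/deck [ 0.0005 -0.0203  0.08  ]
```

Call:
{"name": "carry_out", "arguments": {
  "moves": [
    [0.045,0,0.2,0,-1],
    [0.045,0,0.39,0,-1],
    [0.045,0,0.39,0,-1],
    [0.045,-0.07,0.39,0,-1],
    [0.045,-0.12,0.39,0,-1],
    [0.045,-0.16,0.39,0,-1],
    [0.045,-0.2,0.39,0,-1],
    [0.045,-0.24,0.39,0,-1],
    [0.045,-0.28,0.39,0,-1],
    [0.045,-0.31,0.39,0,-1]
  ]
}}

```text
clock: 8.4
eef_pos: [0.4559, -0.3618, 0.1403]
tool_rot: [0.993, -0.115, -0.0, -0.0]
ft_force: [-0.0, -0.5, 1.2]
grip_width: 0.0001
```

```bash
python3 st.py 7 scene wrist; python3 -c "
from h import *
crop('pics/scene_7.png','pics/s7c.png',220,170,350,310,4.2)
crop('pics/wrist_7.png','pics/w7c.png',0,0,512,384,1.55)"
```

```text
t 8.4 loc [ 0.0031 -0.0554  0.1403] tip z 0.11527511240374719 yaw -13.249611965134429 F loc [ 0.07 -0.51  1.23] T [-0.15   0.002 -0.013] w 0.0001
```

View pics/s7c.png

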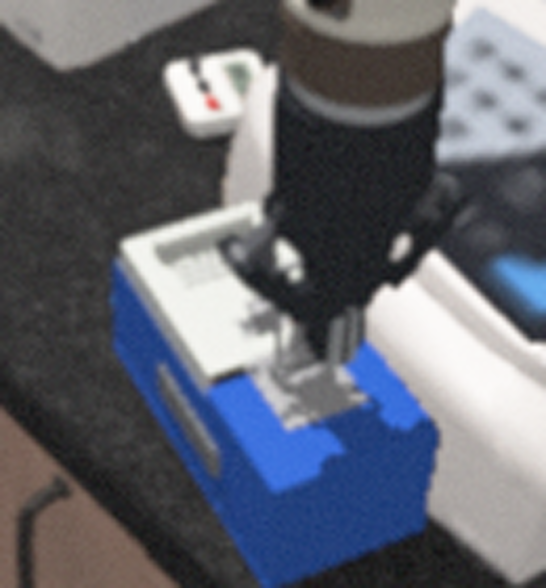

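View pics/w7c.png

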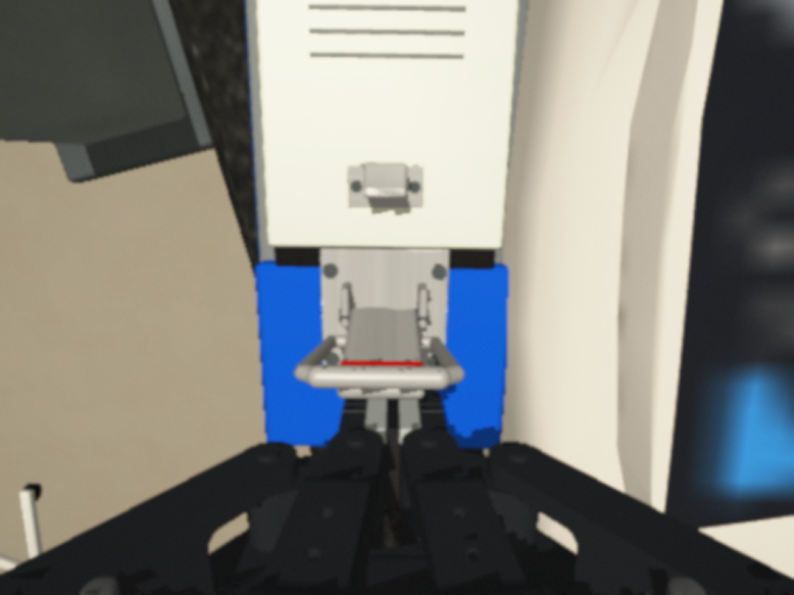

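Call:
{"name": "carry_out", "arguments": {
  "moves": [
    [-0.02,-0.03,0,0,-1],
    [-0.03,-0.06,0.02,0,-1],
    [-0.03,-0.09,0.04,0,-1],
    [-0.03,-0.12,0.05,0,-1],
    [-0.03,-0.15,0.05,0,-1],
    [-0.03,-0.17,0.05,0,-1],
    [-0.03,-0.19,0.05,0,-1]
  ]
}}

```text
clock: 9.2
eef_pos: [0.4573, -0.3429, 0.1352]
tool_rot: [0.993, -0.115, -0.0, -0.0]
ft_force: [-1.2, -0.8, -0.3]
grip_width: 0.0
```

```bash
python3 st.py 8 side wrist; python3 -c "
from h import *
crop('pics/side_8.png','pics/d8c.png',265,100,335,210,5)
crop('pics/wrist_8.png','pics/w8c.png',0,0,512,384,1.55)"
```

```text
t 9.2 loc [ 0.     -0.0367  0.1352] tip z 0.11016335255905521 yaw -13.259169852263017 F loc [-0.96 -1.06 -0.33] T [-0.246  0.088 -0.012] w 0.0
```

View pics/d8c.png

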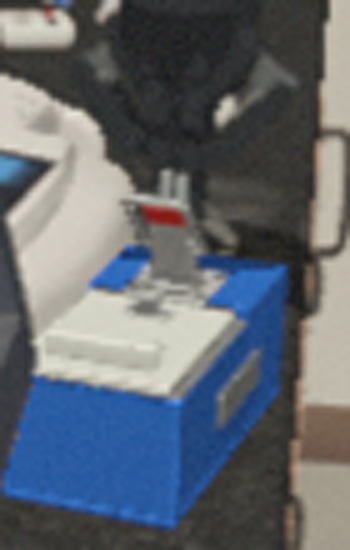

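View pics/w8c.png

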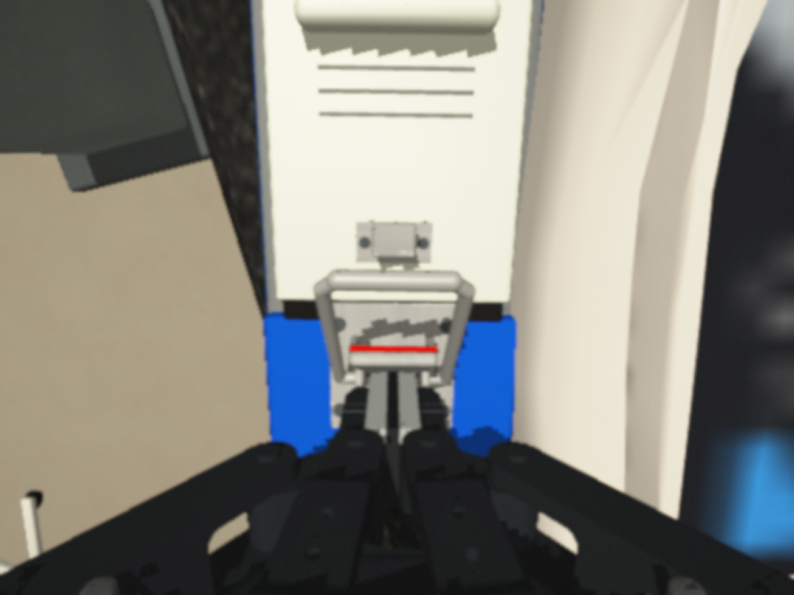

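Call:
{"name": "carry_out", "arguments": {
  "moves": [
    [0,-0.03,0,0,-1],
    [0,-0.06,0,0,-1],
    [0,-0.08,0,0,-1],
    [0,-0.1,0,0,-1],
    [0,-0.11,0,0,-1]
  ]
}}

```text
clock: 9.8
eef_pos: [0.46, -0.3321, 0.1354]
tool_rot: [0.993, -0.115, 0.0, -0.0]
ft_force: [0.6, -0.0, 0.2]
grip_width: -0.0002
```

Call:
{"name": "carry_out", "arguments": {
  "moves": [
    [0,-0.01,0,0,-1],
    [0,-0.02,0,0,-1]
  ]
}}

```text
clock: 10.0
eef_pos: [0.4603, -0.3304, 0.1353]
tool_rot: [0.993, -0.115, 0.0, 0.0]
ft_force: [0.4, -0.9, 0.8]
grip_width: -0.0
```

```bash
python3 st.py 9 side wrist; python3 -c "
from h import *
crop('pics/side_9.png','pics/d9c.png',265,100,335,210,5)
crop('pics/wrist_9.png','pics/w9c.png',0,0,512,384,1.55)"
```

```text
t 10.0 loc [ 1.000e-04 -2.390e-02  1.353e-01] tip z 0.11034809389315997 yaw -13.263584838429614 F loc [ 0.62 -0.78  0.82] T [-0.183  0.02  -0.025] w -0.0
```

View pics/d9c.png

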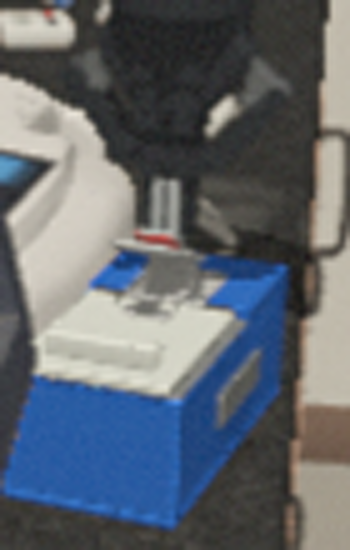

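View pics/w9c.png

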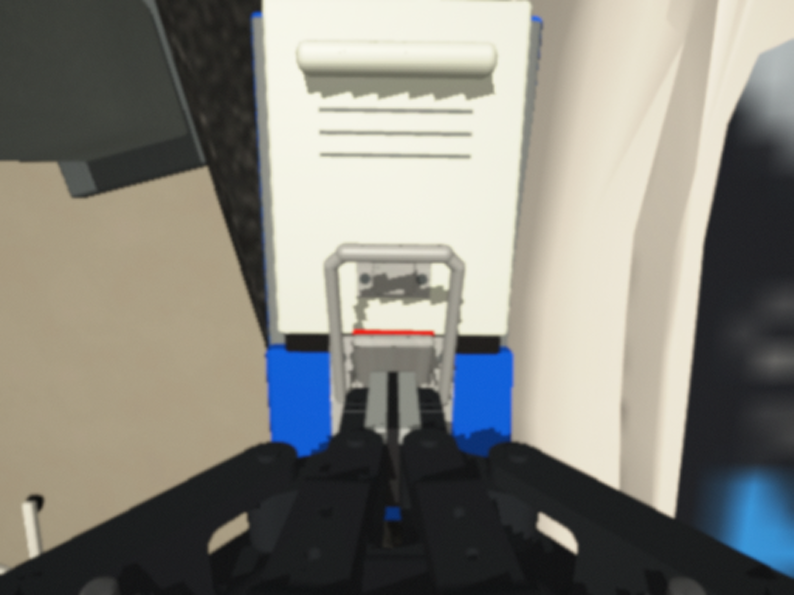

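Call:
{"name": "carry_out", "arguments": {
  "moves": [
    [0,-0.01,0,0,-1],
    [0,-0.02,0,0,-1],
    [0,-0.03,0,0,-1]
  ]
}}

```text
clock: 10.4
eef_pos: [0.4608, -0.3288, 0.1356]
tool_rot: [0.993, -0.116, -0.0, 0.001]
ft_force: [-2.8, -5.1, 1.7]
grip_width: -0.0
```

Call:
{"name": "carry_out", "arguments": {
  "moves": [
    [0,-0.01,0,0,-1],
    [0,-0.02,0,0,-1]
  ]
}}

```text
clock: 10.6
eef_pos: [0.4611, -0.3281, 0.136]
tool_rot: [0.993, -0.116, 0.0, 0.003]
ft_force: [-3.3, -8.8, 2.0]
grip_width: -0.0002
```

```bash
python3 st.py 10 wrist; python3 -c "
from h import *
crop('pics/wrist_10.png','pics/w10c.png',0,0,512,384,1.55)"
python3 - <<'E'
from h import *
def xz(m,p):
    e,d=ray(m,(p[0]/1.55,p[1]/1.55));e=loc(e);d=RC.inv().apply(d);t=-e[0]/d[0];return e,d
from h import *
m=lm('wrist_9.json')
for z in (.11,.115,.12,.125,.13,.135): print(z,loc(onz(m,(394/1.55,330/1.55),z)).round(4), loc(onz(m,(395/1.55,253/1.55),z)).round(4))
E
```

```text
t 10.6 loc [ 0.0003 -0.0215  0.136 ] tip z 0.11104314968377488 yaw -13.353140348660835 F loc [-1.2  -9.34  2.01] T [-1.82   0.706  0.037] w -0.0002
0.11 [ 0.0004 -0.0011  0.11  ] [0.0006 0.0223 0.11  ]
0.115 [0.0004 0.0006 0.115 ] [0.0005 0.0231 0.115 ]
0.12 [0.0004 0.0024 0.12  ] [0.0005 0.024  0.12  ]
0.125 [0.0003 0.0041 0.125 ] [0.0005 0.0249 0.125 ]
0.13 [0.0003 0.0058 0.13  ] [0.0004 0.0258 0.13  ]
0.135 [0.0003 0.0075 0.135 ] [0.0004 0.0267 0.135 ]
```

View pics/w10c.png

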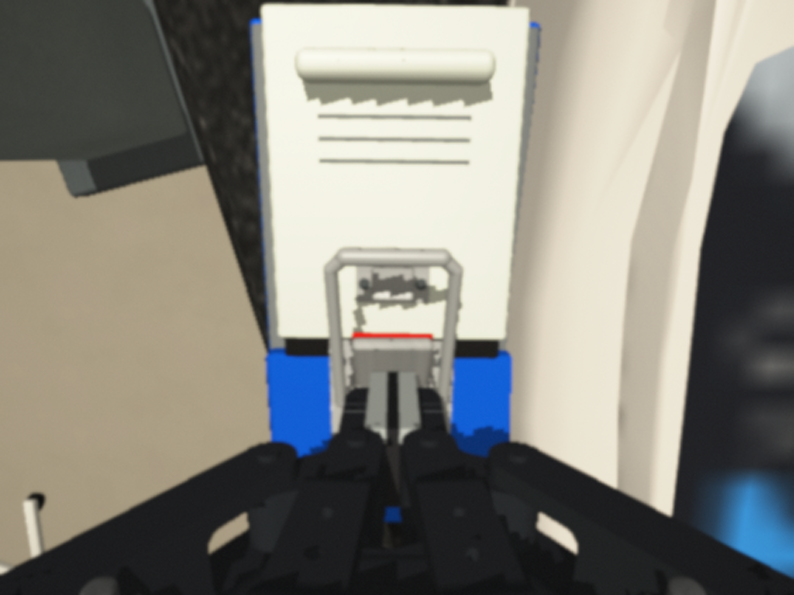

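Call:
{"name": "carry_out", "arguments": {
  "moves": [
    [0.005,0.1,0,0,-1],
    [0.005,0.1,-0.25,0,-1],
    [0.005,0.1,-0.5,0,-0.53],
    [0.005,-0.2,-0.5,0,-0.53],
    [0.005,-0.485,-0.5,0,-0.53],
    [0.005,-0.485,-0.5,0,-0.53],
    [0.005,-0.485,-0.5,0,-0.53],
    [0.005,-0.485,-0.3,0,-0.53],
    [0.005,-0.485,-0.3,0,-0.53]
  ]
}}

```text
clock: 11.55
eef_pos: [0.4715, -0.2784, 0.1629]
tool_rot: [0.993, -0.116, -0.002, -0.001]
ft_force: [-0.5, -0.1, -0.7]
grip_width: 0.0199
```

```bash
python3 st.py 11 wrist side scene; python3 -c "
from h import *
crop('pics/wrist_11.png','pics/w11c.png',0,0,512,384,1.55)
crop('pics/scene_11.png','pics/s11c.png',220,170,350,310,4.2)
crop('pics/side_11.png','pics/d11c.png',255,90,345,210,5)"
```

```text
t 11.55 loc [-0.0012  0.0293  0.1629] tip z 0.1378964705098112 yaw -13.310788258205891 F loc [-0.47 -0.21 -0.67] T [-0.011  0.075  0.008] w 0.0199
```

View pics/s11c.png

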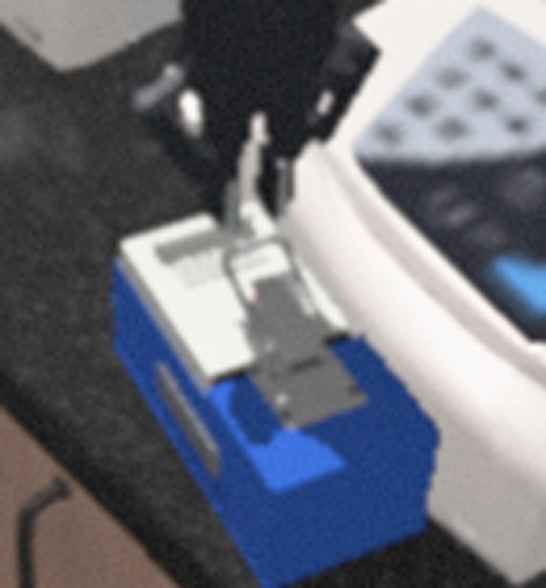

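View pics/d11c.png

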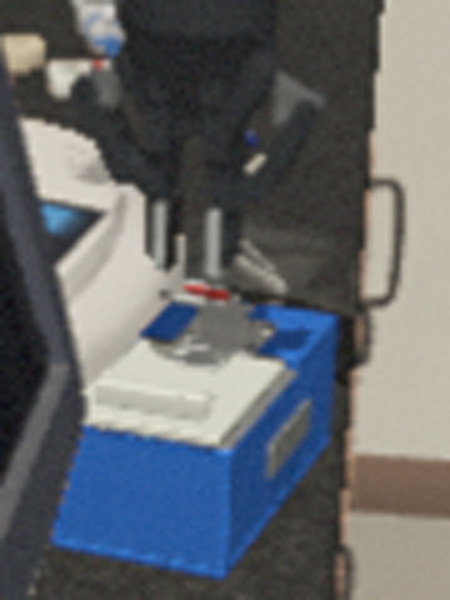

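View pics/w11c.png

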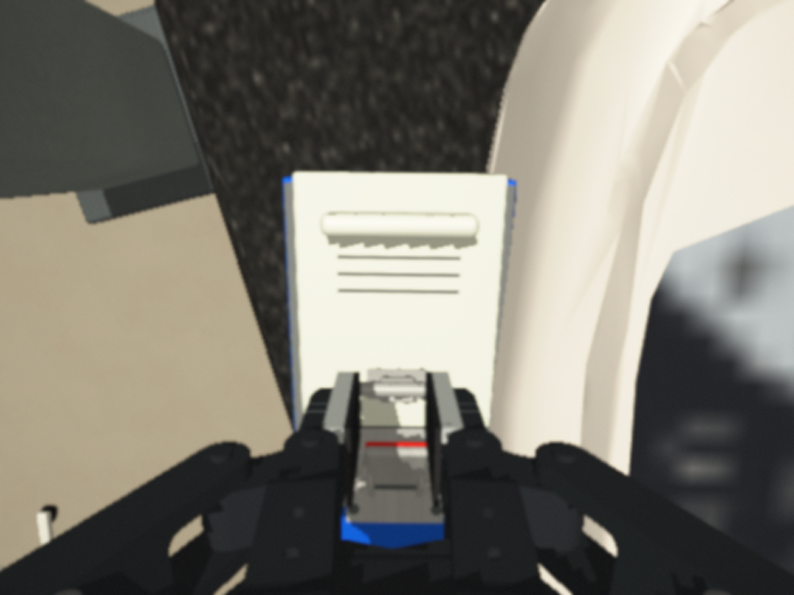

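Call:
{"name": "carry_out", "arguments": {
  "moves": [
    [0.015,0,0.1,0,-0.53],
    [0.015,0,0.2,0,-0.53],
    [0.015,0,0.3,0,-0.53],
    [0.015,0,0.38,0,-0.53],
    [0.015,0,0.44,0,-0.53],
    [0.015,0,0.47,0,-0.53],
    [0.015,0,0.47,0,-0.53]
  ]
}}

```text
clock: 12.4
eef_pos: [0.4742, -0.2787, 0.1177]
tool_rot: [0.993, -0.115, -0.001, -0.0]
ft_force: [-0.1, 0.1, -0.6]
grip_width: 0.0197
```

```bash
python3 st.py 12 wrist side; python3 -c "
from h import *
crop('pics/wrist_12.png','pics/w12c.png',150,200,362,350,3.7)
crop('pics/side_12.png','pics/d12c.png',255,90,345,210,5)"
```

```text
t 12.4 loc [0.0015 0.0297 0.1177] tip z 0.09268870389395786 yaw -13.256633666403028 F loc [-0.12  0.03 -0.61] T [-0.003 -0.021 -0.037] w 0.0197
```

View pics/d12c.png

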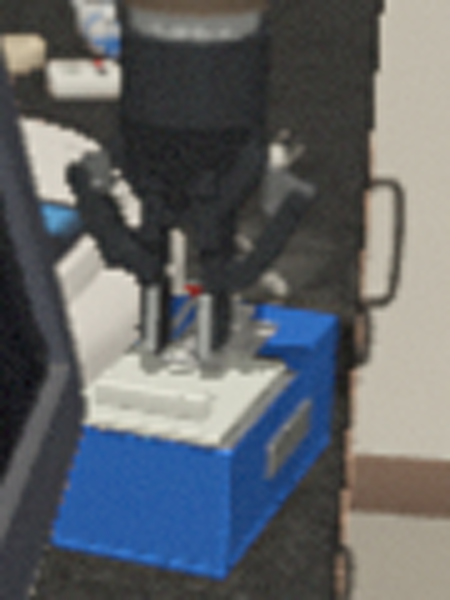

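View pics/w12c.png

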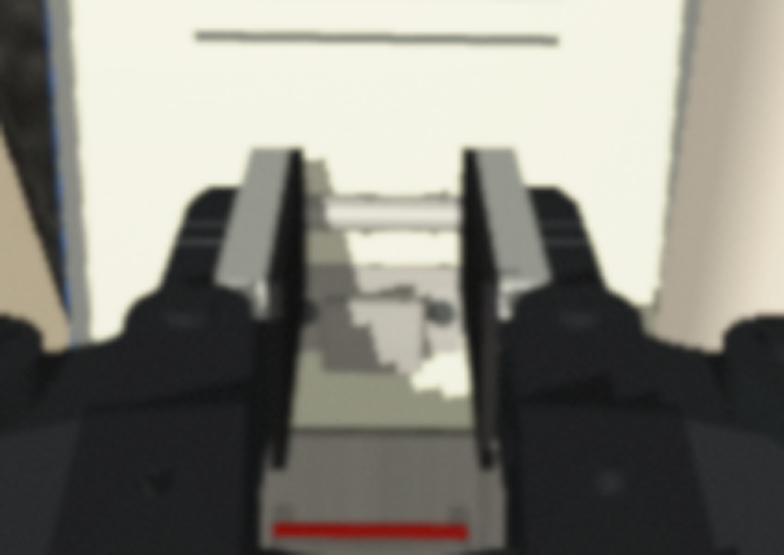

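```bash
cat >> h.py <<'E'
def oncircle(m,p,c=(-.028,.1019),r=.0565):
    out=[]
    for z in np.arange(.078,.16,.0005):
        X=loc(onz(m,p,z)); out.append((abs(np.hypot(X[1]-c[0],X[2]-c[1])-r),X.round(4)))
    return sorted(out,key=lambda t:t[0])[:3]
E
python3 - <<'E'
from h import *
m=lm('wrist_12.json')
print(oncircle(m,(255.4,257.3)))
c=lambda x,y:(150+x/3.7,200+y/3.7)
print("keeper lip +y edge",loc(onz(m,c(370,300),.093)),"lid edge",loc(onz(m,c(380,430),.08)),"fingertip",loc(onz(m,c(383,150),.0927)))
E
```

```text
[(np.float64(1.5874848038020806e-05), array([0.0026, 0.0259, 0.085 ])), (np.float64(7.063498828732001e-05), array([0.0026, 0.0257, 0.0845])), (np.float64(0.00010777469327245132), array([0.0026, 0.0262, 0.0855]))]
keeper lip +y edge [-3.55479954e-05  1.69465170e-02  9.30000000e-02] lid edge [ 0.00141344 -0.01301028  0.08      ] fingertip [0.00158753 0.03857047 0.0927    ]
```

Call:
{"name": "carry_out", "arguments": {
  "moves": [
    [-0.01,0,0.03,0,-0.53],
    [-0.01,0,0.05,0,-0.53],
    [-0.01,0,0.05,0,-0.53]
  ]
}}

```text
clock: 12.8
eef_pos: [0.4734, -0.2785, 0.1131]
tool_rot: [0.993, -0.115, -0.0, -0.0]
ft_force: [-0.2, 0.4, -0.1]
grip_width: 0.0203
```

```bash
python3 st.py 13 wrist; python3 -c "
from h import *
crop('pics/wrist_13.png','pics/w13c.png',150,200,362,350,3.7)"
```

```text
t 12.8 loc [0.0007 0.0296 0.1131] tip z 0.08813642901245725 yaw -13.257907664609087 F loc [-0.24  0.31 -0.13] T [ 0.01  -0.017 -0.016] w 0.0203
```

View pics/w13c.png

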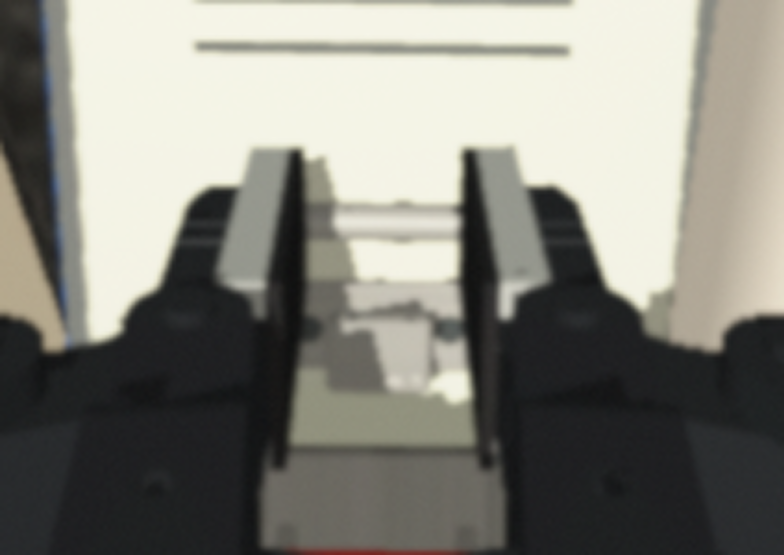

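Call:
{"name": "carry_out", "arguments": {
  "moves": [
    [-0.005,0,0.015,0,-0.53],
    [-0.005,0,0.03,0,-0.53]
  ]
}}

```text
clock: 13.05
eef_pos: [0.4731, -0.2786, 0.1104]
tool_rot: [0.993, -0.115, 0.0, 0.0]
ft_force: [-0.4, -0.3, 3.2]
grip_width: 0.0198
```

Call:
{"name": "carry_out", "arguments": {
  "moves": [
    [0,0,0.007,0,-0.53],
    [0,0,0.013,0,-0.53]
  ]
}}

```text
clock: 13.25
eef_pos: [0.4733, -0.2787, 0.11]
tool_rot: [0.993, -0.115, 0.0, 0.0]
ft_force: [-2.4, 2.0, 8.8]
grip_width: 0.0198
```

Call:
{"name": "carry_out", "arguments": {
  "moves": [
    [0,0,0.005,0,-0.53],
    [0,0,0.01,0,-0.53]
  ]
}}

```text
clock: 13.45
eef_pos: [0.4734, -0.2788, 0.1098]
tool_rot: [0.993, -0.116, 0.001, 0.0]
ft_force: [-2.9, 2.5, 12.5]
grip_width: 0.0201
```

```bash
python3 st.py 14
```

```text
t 13.45 loc [0.0008 0.0294 0.1098] tip z 0.08478243867117521 yaw -13.265081503865344 F loc [-3.43  1.76 12.53] T [ 0.284  0.764 -0.047] w 0.0201
```

Call:
{"name": "carry_out", "arguments": {
  "moves": [
    [0,0,-0.08,0,-0.53],
    [0,0,-0.12,0,-0.53],
    [0,-0.1,-0.12,0,-0.53],
    [0,-0.17,-0.12,0,-0.53],
    [0,-0.17,-0.12,0,-0.53],
    [0,-0.17,-0.05,0,-0.53],
    [0,-0.17,0,0,-0.53],
    [0,-0.17,0.005,0,-0.53]
  ]
}}

```text
clock: 14.25
eef_pos: [0.4761, -0.2616, 0.1061]
tool_rot: [0.993, -0.116, -0.001, -0.0]
ft_force: [-0.6, 0.1, -0.0]
grip_width: 0.0202
```

```bash
python3 st.py 15 wrist; python3 -c "
from h import *
crop('pics/wrist_15.png','pics/w15c.png',150,200,362,350,3.7)"
```

```text
t 14.25 loc [-0.0006  0.0467  0.1061] tip z 0.08108847919931675 yaw -13.266225141470034 F loc [-0.64 -0.05 -0.01] T [ 0.022  0.036 -0.023] w 0.0202
```

View pics/w15c.png

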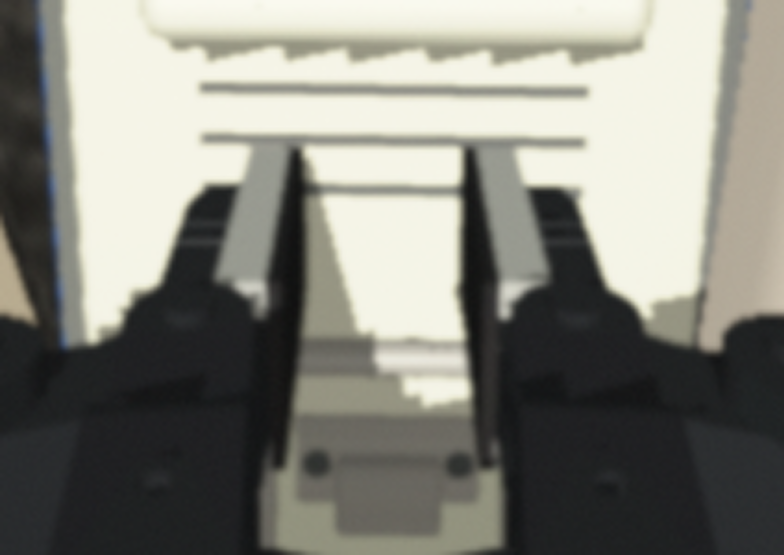

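Run:
```python
from h import *
m=lm('wrist_15.json')
c=lambda x,y:(150+x/3.7,200+y/3.7)
for n,p,z in [("bar",(385,358),.0825),("bar85",(385,358),.0855),("lip+y edge",(387,460),.093),("lip +y lowedge",(387,460),.0895)]: print(n,loc(onz(m,c(*p),z)).round(4))
```

```text
bar [-0.0002  0.0258  0.0825]
bar85 [-0.0002  0.0278  0.0855]
lip+y edge [0.0001 0.0176 0.093 ]
lip +y lowedge [0.0002 0.0149 0.0895]
```

Call:
{"name": "carry_out", "arguments": {
  "moves": [
    [0,0.05,0,0,-0.53],
    [0,0.07,0,0,-0.53],
    [0,0.09,0,0,-0.53],
    [0,0.11,0,0,-0.53],
    [0,0.13,0,0,-0.53],
    [0,0.14,0,0,-0.53]
  ]
}}

```text
clock: 14.9
eef_pos: [0.4741, -0.2743, 0.1076]
tool_rot: [0.993, -0.115, 0.0, -0.002]
ft_force: [1.1, 3.9, 0.6]
grip_width: 0.0196
```

```bash
python3 st.py 16 wrist side scene; python3 -c "
from h import *
crop('pics/wrist_16.png','pics/w16c.png',150,200,362,384,3.2)
crop('pics/side_16.png','pics/d16c.png',265,100,345,210,5)
crop('pics/scene_16.png','pics/s16c.png',240,190,340,290,5)"
```

```text
t 14.9 loc [0.0004 0.0339 0.1076] tip z 0.08261279255095075 yaw -13.20961202357835 F loc [0.12 4.08 0.61] T [ 1.019 -0.234 -0.029] w 0.0196
```

View pics/w16c.png

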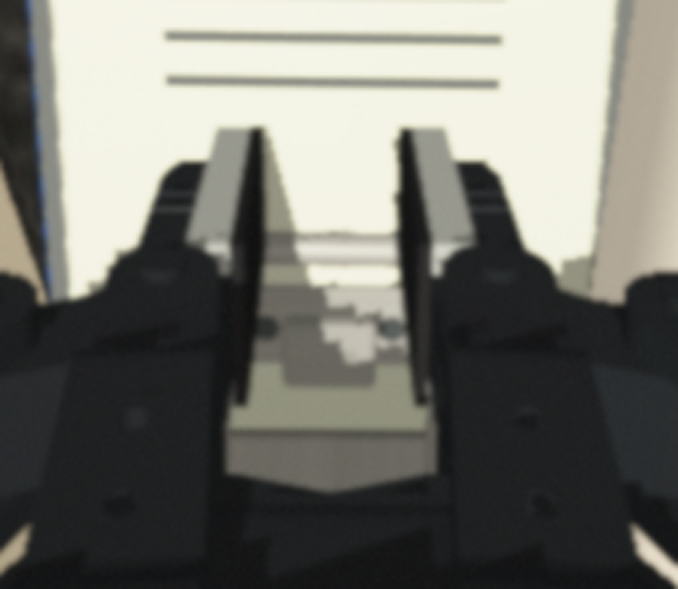

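View pics/s16c.png

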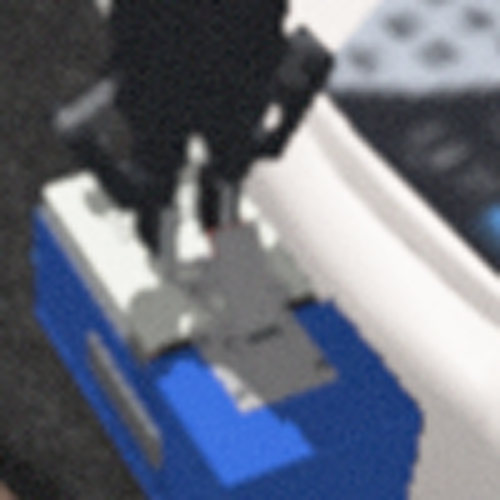

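Run:
```python
from h import *
m=lm('wrist_16.json')
c=lambda x,y:(150+x/3.2,200+y/3.2)
for n,p,z in [("bar",(335,250),.0825),("bar85",(335,250),.0855),("lip+y edge",(330,318),.093),("lid edge",(330,431),.08)]: print(n,loc(onz(m,c(*p),z)).round(4))
```

```text
bar [0.0012 0.0227 0.0825]
bar85 [0.0012 0.0244 0.0855]
lip+y edge [0.0004 0.0175 0.093 ]
lid edge [ 0.0006 -0.0128  0.08  ]
```

View pics/d16c.png

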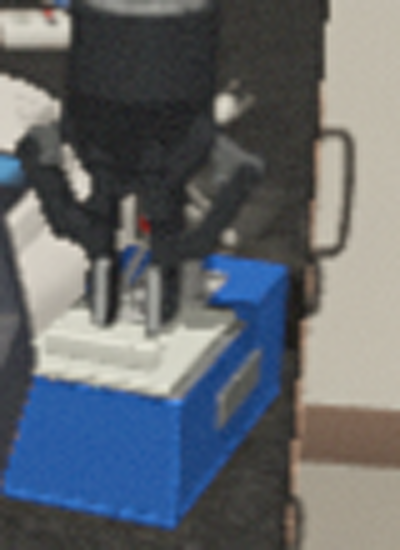

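Call:
{"name": "carry_out", "arguments": {
  "moves": [
    [0,0.015,0.005,0,-0.53],
    [0,0.03,0.01,0,-0.53],
    [0,0.045,0.01,0,-0.53],
    [0,0.06,0.01,0,-0.53]
  ]
}}

```text
clock: 15.45
eef_pos: [0.4729, -0.2799, 0.1073]
tool_rot: [0.993, -0.115, 0.001, -0.002]
ft_force: [0.2, 8.9, 5.1]
grip_width: 0.0201
```

```bash
python3 st.py 17 wrist; python3 -c "
from h import *
crop('pics/wrist_17.png','pics/w17c.png',150,200,362,384,3.2)"
```

```text
t 15.45 loc [0.0006 0.0282 0.1073] tip z 0.08229520170114715 yaw -13.186634162072414 F loc [-1.84  8.71  5.05] T [ 1.611 -0.13  -0.046] w 0.0201
```

View pics/w17c.png

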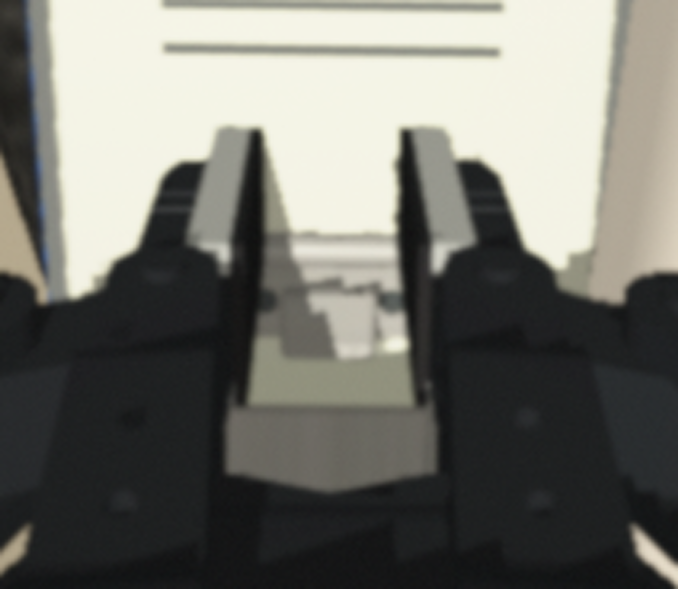

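Call:
{"name": "carry_out", "arguments": {
  "moves": [
    [0,0.005,-0.01,0,-0.53],
    [0,0.01,-0.02,0,-0.53],
    [0,0.02,-0.02,0,-0.53],
    [0,0.025,-0.02,0,-0.53]
  ]
}}

```text
clock: 15.9
eef_pos: [0.472, -0.2834, 0.1087]
tool_rot: [0.993, -0.115, 0.0, -0.001]
ft_force: [1.3, 5.0, 1.9]
grip_width: 0.02
```

```bash
python3 st.py 18 wrist; python3 -c "
from h import *
crop('pics/wrist_18.png','pics/w18c.png',210,250,300,330,7.5)"
```

```text
t 15.9 loc [0.0004 0.0246 0.1087] tip z 0.08367259966959231 yaw -13.239863066930221 F loc [0.12 5.15 1.85] T [ 1.149 -0.234 -0.051] w 0.02
```

View pics/w18c.png

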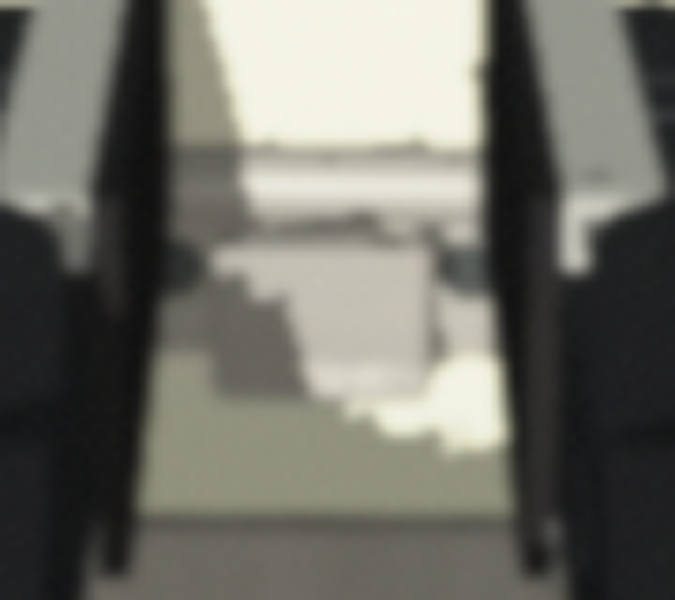

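Run:
```python
from h import *
m=lm('wrist_18.json')
c=lambda x,y:(210+x/7.5,250+y/7.5)
for n,p,z in [("bar",(365,183),.083),("bar85",(365,183),.0855),("lip+y edge",(330,243),.093),("lip +y edge low",(330,228),.0895),("lip -y edge",(340,390),.093),("lid edge",(330,520),.08)]: print(n,loc(onz(m,c(*p),z)).round(4))
```

```text
bar [0.0032 0.0151 0.083 ]
bar85 [0.0031 0.0165 0.0855]
lip+y edge [0.0008 0.0166 0.093 ]
lip +y edge low [0.0008 0.0156 0.0895]
lip -y edge [0.0015 0.0061 0.093 ]
lid edge [ 0.001  -0.0133  0.08  ]
```

Call:
{"name": "carry_out", "arguments": {
  "moves": [
    [0,0.01,-0.003,0,-0.53],
    [0,0.02,-0.005,0,-0.53]
  ]
}}

```text
clock: 16.15
eef_pos: [0.4714, -0.2853, 0.1089]
tool_rot: [0.993, -0.115, 0.0, -0.001]
ft_force: [0.4, 4.5, 0.7]
grip_width: 0.0204
```

Call:
{"name": "carry_out", "arguments": {
  "moves": [
    [0,0.01,0,0,-0.53],
    [0,0.01,0,0,-0.53]
  ]
}}

```text
clock: 16.35
eef_pos: [0.4712, -0.2864, 0.109]
tool_rot: [0.993, -0.115, 0.0, -0.001]
ft_force: [0.5, 5.7, 0.5]
grip_width: 0.0201
```

```bash
python3 st.py 19 wrist scene; python3 -c "
from h import *
crop('pics/wrist_19.png','pics/w19c.png',210,250,300,330,7.5)
crop('pics/scene_19.png','pics/s19c.png',240,180,340,290,5)"
```

```text
t 16.35 loc [0.0004 0.0215 0.109 ] tip z 0.08398074063325045 yaw -13.249550797614976 F loc [-0.85  5.62  0.52] T [ 1.092 -0.237 -0.052] w 0.0201
```

View pics/w19c.png

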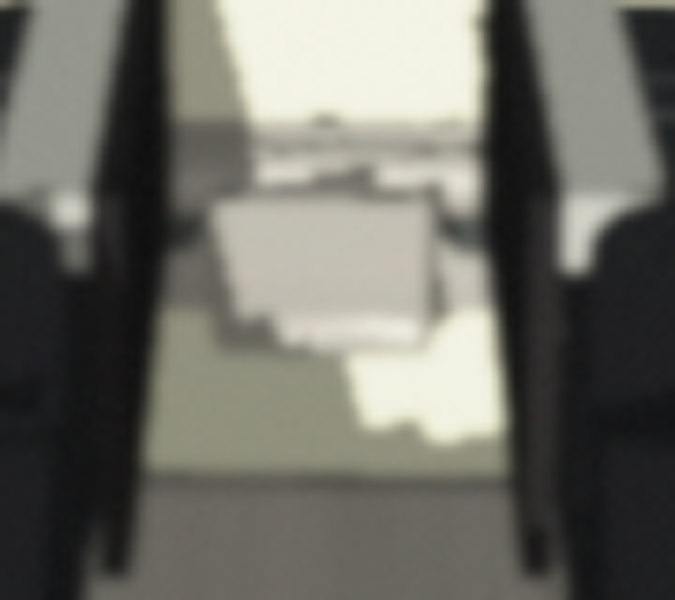

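View pics/s19c.png

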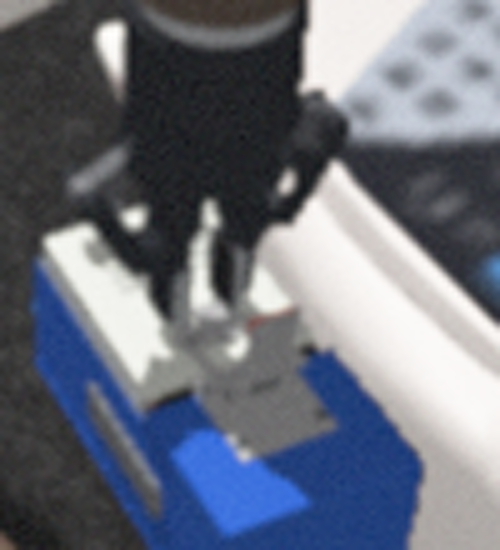

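```bash
python3 -c "
from h import *
a=cv2.imread('pics/wrist_18.png')[255:315,215:295];b=cv2.imread('pics/wrist_19.png')[255:315,215:295]
im=np.hstack([a,b]); im=cv2.resize(im,None,fx=5,fy=5,interpolation=cv2.INTER_LANCZOS4)
im=cv2.convertScaleAbs(im,alpha=1.5,beta=-110)
cv2.imwrite('pics/cmp19.png',im)"
```

```text
(no output)
```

View pics/cmp19.png

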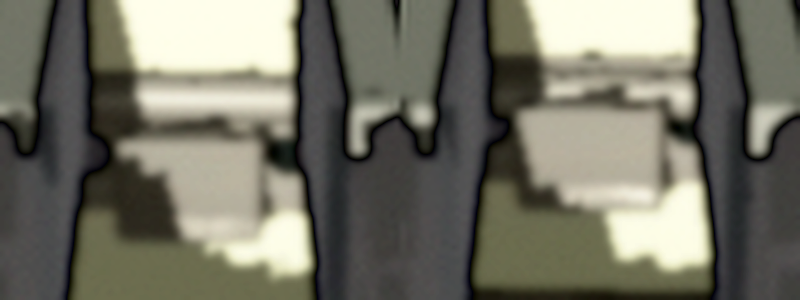

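Call:
{"name": "carry_out", "arguments": {
  "moves": [
    [0,0.005,0,0,-0.53],
    [0,0.01,0,0,-0.53]
  ]
}}

```text
clock: 16.65
eef_pos: [0.4711, -0.287, 0.109]
tool_rot: [0.993, -0.115, 0.0, -0.001]
ft_force: [0.6, 6.8, 2.1]
grip_width: 0.0202
```

Call:
{"name": "carry_out", "arguments": {
  "moves": [
    [0,0.005,0,0,-0.53],
    [0,0.01,0,0,-0.53]
  ]
}}

```text
clock: 16.85
eef_pos: [0.471, -0.2873, 0.109]
tool_rot: [0.993, -0.115, 0.0, -0.002]
ft_force: [1.8, 8.0, 2.1]
grip_width: 0.0202
```

```bash
python3 st.py 20 wrist side; python3 -c "
from h import *
a=cv2.imread('pics/wrist_20.png')[235:335,195:315];im=cv2.resize(a,None,fx=5,fy=5,interpolation=cv2.INTER_LANCZOS4)
im=cv2.convertScaleAbs(im,alpha=1.5,beta=-110)
cv2.imwrite('pics/w20c.png',im)
crop('pics/side_20.png','pics/d20c.png',265,100,345,210,5)"
```

```text
t 16.85 loc [0.0004 0.0205 0.109 ] tip z 0.08397711223270624 yaw -13.203494217267341 F loc [-0.09  8.18  2.09] T [ 1.838 -0.459 -0.035] w 0.0202
```

View pics/w20c.png

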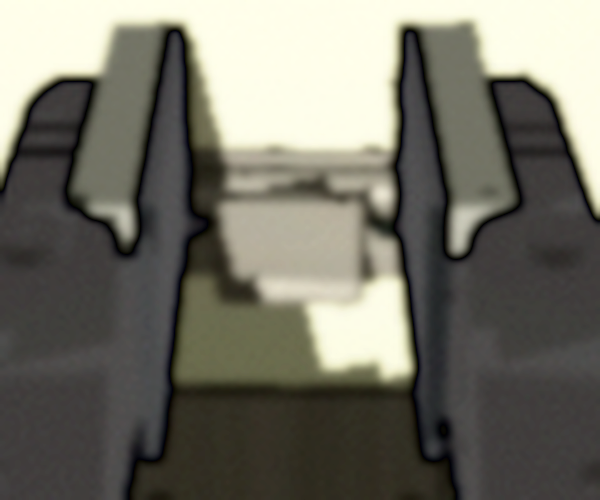

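View pics/d20c.png

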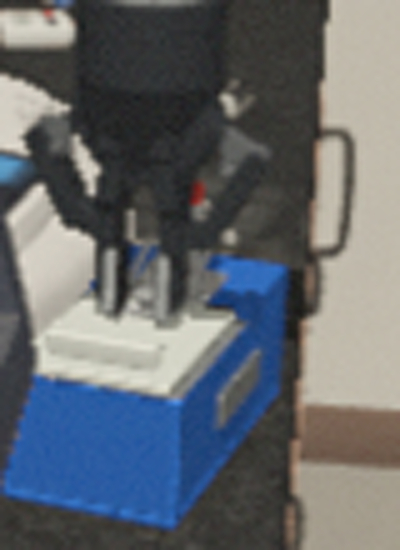

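Call:
{"name": "carry_out", "arguments": {
  "moves": [
    [0,-0.05,0,0,-0.53],
    [0,-0.12,0,0,-0.53],
    [0,-0.12,-0.4,0,-0.53],
    [0,-0.12,-0.8,0,-1],
    [0,0.1,-0.9,0,-1],
    [0,0.35,-0.9,0,-1],
    [0,0.35,-0.9,0,-1],
    [0,0.35,-0.9,0,-1]
  ]
}}

```text
clock: 17.75
eef_pos: [0.4621, -0.3233, 0.1987]
tool_rot: [0.993, -0.116, -0.0, 0.0]
ft_force: [0.1, 0.2, 0.0]
grip_width: -0.0001
```

```bash
python3 st.py 21 wrist side scene; python3 -c "
from h import *
crop('pics/wrist_21.png','pics/w21c.png',100,60,400,300,2.6)
crop('pics/side_21.png','pics/d21c.png',265,100,345,210,5)
crop('pics/scene_21.png','pics/s21c.png',240,190,340,290,5)"
```

```text
t 17.75 loc [ 0.0002 -0.0165  0.1987] tip z 0.17374307812345077 yaw -13.343455794866754 F loc [0.09 0.24 0.01] T [ 0.055  0.022 -0.003] w -0.0001
```

View pics/w21c.png

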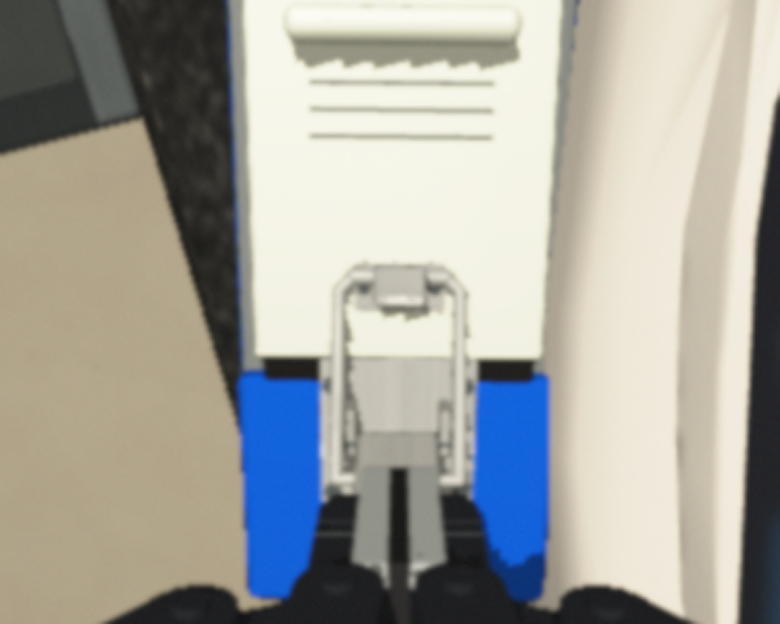

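View pics/d21c.png

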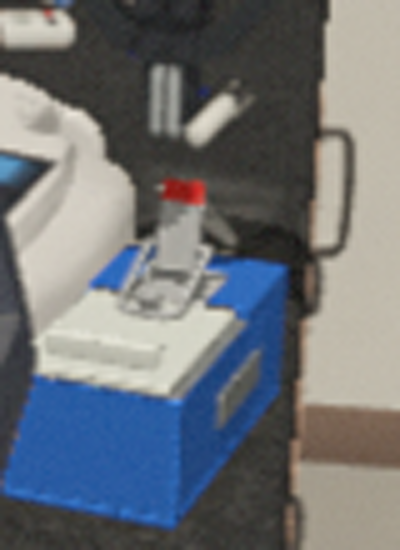

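View pics/s21c.png

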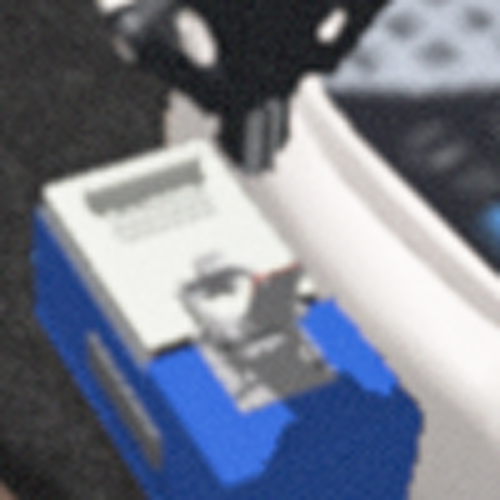

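Run:
```python
from h import *
m=lm('side_21.json');c=lm('scene_21.json')
p=(265+185/5,100+181/5);q=(240+275/5,190+272/5)
for mm,pp in((m,p),(c,q)):
  for z in (.125,.13,.135,.138,.142):print(z,loc(onz(mm,pp,z)).round(4))
X=tri([ray(m,p),ray(c,q)]);print(loc(X))
```

```text
0.125 [ 0.0068 -0.0745  0.125 ]
0.13 [ 0.0024 -0.0601  0.13  ]
0.135 [-0.002  -0.0457  0.135 ]
0.138 [-0.0047 -0.037   0.138 ]
0.142 [-0.0082 -0.0255  0.142 ]
0.125 [ 0.0068 -0.0352  0.125 ]
0.13 [ 0.0041 -0.0394  0.13  ]
0.135 [ 0.0013 -0.0435  0.135 ]
0.138 [-0.0003 -0.046   0.138 ]
0.142 [-0.0025 -0.0493  0.142 ]
[-0.00091366 -0.04505179  0.13596982]
```

Call:
{"name": "carry_out", "arguments": {
  "moves": [
    [0,0.035,0.3,0,-1],
    [0,0.035,0.459,0,-1],
    [0,0.035,0.459,0,-1],
    [0,0.105,0.459,0,-1],
    [0,0.145,0.459,0,-1],
    [0,0.175,0.465,0,-1],
    [0,0.205,0.472,0,-1],
    [0,0.24,0.484,0,-1],
    [0,0.275,0.501,0,-1]
  ]
}}

```text
clock: 18.8
eef_pos: [0.4569, -0.3501, 0.1499]
tool_rot: [0.993, -0.115, 0.001, 0.0]
ft_force: [0.8, 1.6, 4.7]
grip_width: -0.0002
```

```bash
python3 st.py 22 wrist side; python3 -c "
from h import *
crop('pics/wrist_22.png','pics/w22c.png',100,60,400,300,2.6)
crop('pics/side_22.png','pics/d22c.png',265,100,345,210,5)"
```

```text
t 18.8 loc [ 0.0014 -0.0437  0.1499] tip z 0.12489760821231474 yaw -13.244432156791476 F loc [0.42 1.74 4.73] T [ 0.334 -0.154  0.008] w -0.0002
```

View pics/w22c.png

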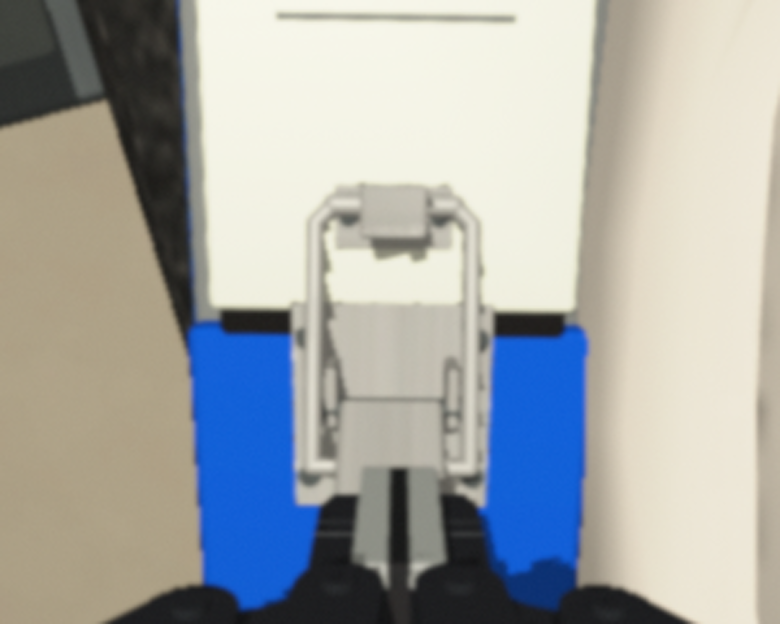

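View pics/d22c.png

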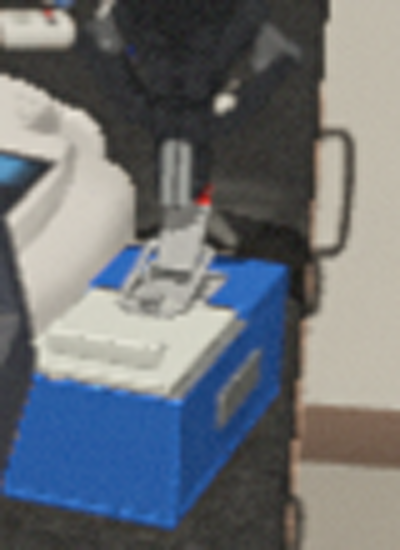

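Call:
{"name": "carry_out", "arguments": {
  "moves": [
    [0,0.033,0.019,0,-1],
    [0,0.063,0.042,0,-1],
    [0,0.091,0.068,0,-1],
    [0,0.117,0.096,0,-1],
    [0,0.139,0.127,0,-1],
    [0,0.158,0.16,0,-1]
  ]
}}

```text
clock: 19.5
eef_pos: [0.4524, -0.3653, 0.1323]
tool_rot: [0.993, -0.116, -0.0, 0.0]
ft_force: [0.7, -0.4, 1.1]
grip_width: -0.0002
```

Call:
{"name": "carry_out", "arguments": {
  "moves": [
    [0,0.01,0.02,0,-1],
    [0,0.016,0.035,0,-1],
    [0,0.022,0.053,0,-1],
    [0,0.028,0.072,0,-1],
    [0,0.033,0.09,0,-1]
  ]
}}

```text
clock: 20.0
eef_pos: [0.4517, -0.368, 0.1235]
tool_rot: [0.993, -0.115, -0.0, -0.0]
ft_force: [-0.3, -0.4, -0.3]
grip_width: 0.0004
```

```bash
python3 st.py 23 wrist side; python3 -c "
from h import *
crop('pics/wrist_23.png','pics/w23c.png',100,60,400,300,2.6)
crop('pics/side_23.png','pics/d23c.png',265,100,345,210,5)"
```

```text
t 20.0 loc [ 0.0005 -0.0624  0.1235] tip z 0.09850100203206724 yaw -13.255857854557695 F loc [-0.16 -0.45 -0.28] T [-0.01  -0.014  0.007] w 0.0004
```

View pics/w23c.png

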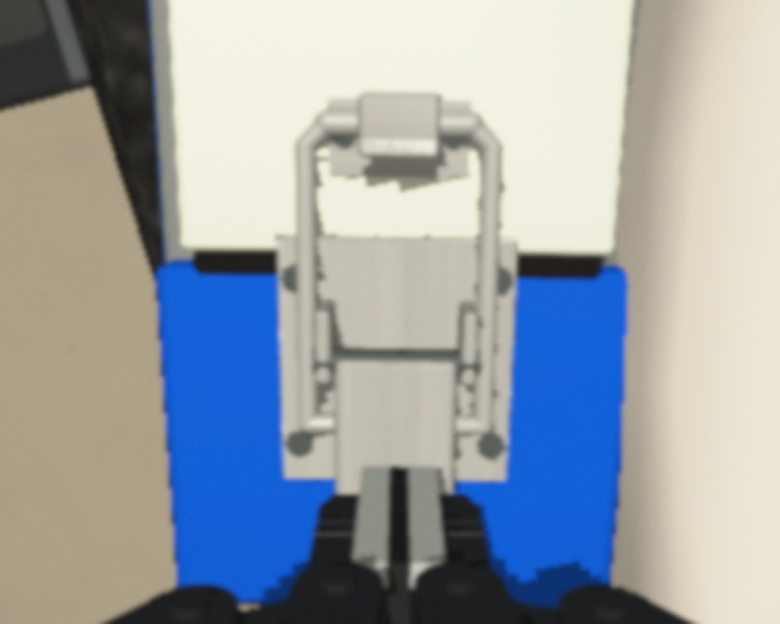

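View pics/d23c.png

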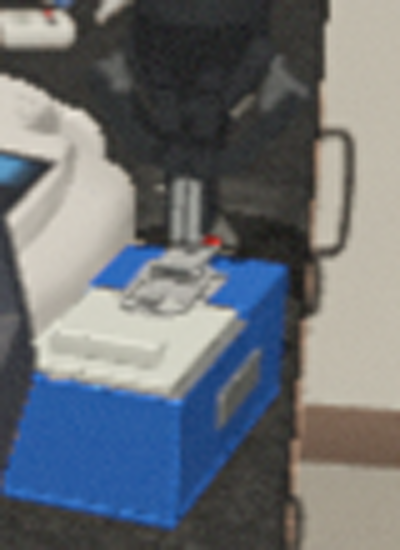

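Call:
{"name": "carry_out", "arguments": {
  "moves": [
    [0,0.003,0.02,0,-1],
    [0,0.006,0.035,0,-1],
    [0,0.006,0.045,0,-1]
  ]
}}

```text
clock: 20.4
eef_pos: [0.4518, -0.3688, 0.1193]
tool_rot: [0.993, -0.115, -0.0, 0.0]
ft_force: [0.2, 0.2, -0.1]
grip_width: -0.0002
```

Call:
{"name": "carry_out", "arguments": {
  "moves": [
    [0,0,0.01,0,-1],
    [0,0,0.015,0,-1]
  ]
}}

```text
clock: 20.6
eef_pos: [0.4518, -0.3687, 0.118]
tool_rot: [0.993, -0.115, 0.0, -0.0]
ft_force: [-1.2, 0.3, 3.1]
grip_width: -0.0003
```

```bash
python3 st.py 24
```

```text
t 20.6 loc [ 0.0007 -0.0631  0.118 ] tip z 0.09300828166893507 yaw -13.259743177835821 F loc [-1.28  0.02  3.12] T [ 0.203  0.182 -0.02 ] w -0.0003
```

Contact exactly at z = 93 mm (flat). Press a touch more to confirm the stop, then withdraw and look.

Call:
{"name": "carry_out", "arguments": {
  "moves": [
    [0,0,0.006,0,-1],
    [0,0,0.012,0,-1],
    [0,0,0.012,0,-1]
  ]
}}

```text
clock: 20.9
eef_pos: [0.4518, -0.3688, 0.1179]
tool_rot: [0.993, -0.115, 0.0, 0.0]
ft_force: [-2.2, 1.7, 6.4]
grip_width: 0.0
```

Call:
{"name": "carry_out", "arguments": {
  "moves": [
    [0,0,-0.2,0,-1],
    [0,0,-0.6,0,-1],
    [0,0,-1,0,-1],
    [0,0.3,-1,0,-1],
    [0,0.5,-1,0,-1],
    [0,0.5,-1,0,-1],
    [0,0.5,-1,0,-1]
  ]
}}

```text
clock: 21.6
eef_pos: [0.44, -0.4173, 0.2162]
tool_rot: [0.993, -0.116, -0.0, -0.0]
ft_force: [-0.0, 0.4, 0.4]
grip_width: -0.0001
```

```bash
python3 st.py 25 wrist side scene; python3 -c "
from h import *
crop('pics/wrist_25.png','pics/w25c.png',0,0,512,384,1.55)
crop('pics/side_25.png','pics/d25c.png',265,100,345,210,5)
crop('pics/scene_25.png','pics/s25c.png',140,130,350,310,3.5)"
```

```text
t 21.6 loc [ 0.0007 -0.1131  0.2162] tip z 0.19123422664919254 yaw -13.307820423729412 F loc [-0.11  0.34  0.39] T [0.061 0.004 0.009] w -0.0001
```

View pics/w25c.png

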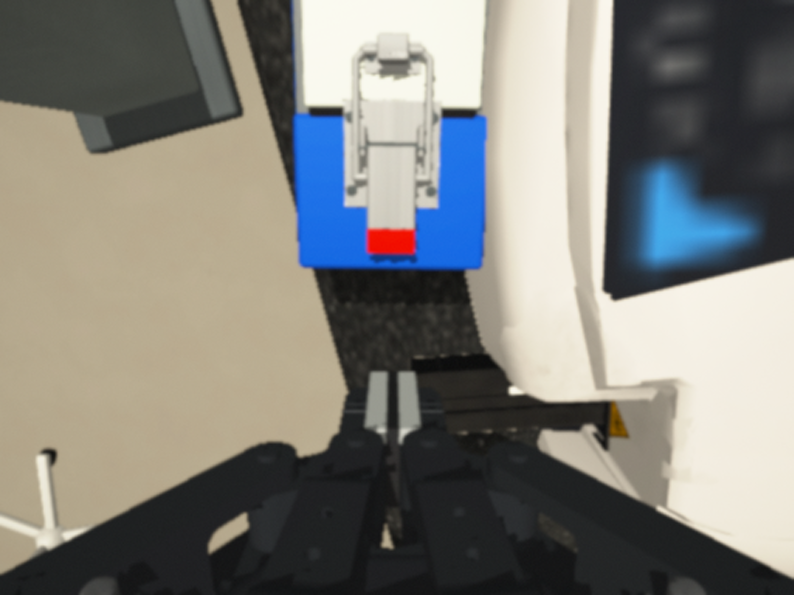

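View pics/s25c.png

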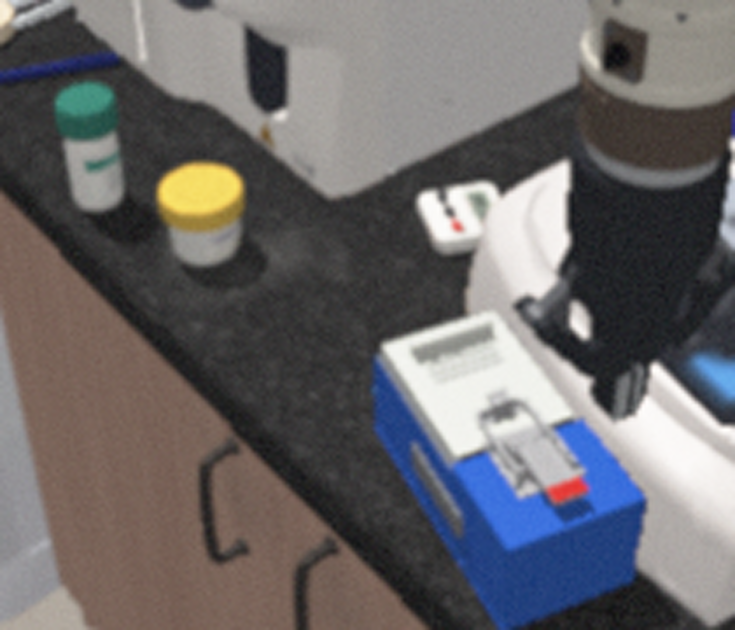

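View pics/d25c.png

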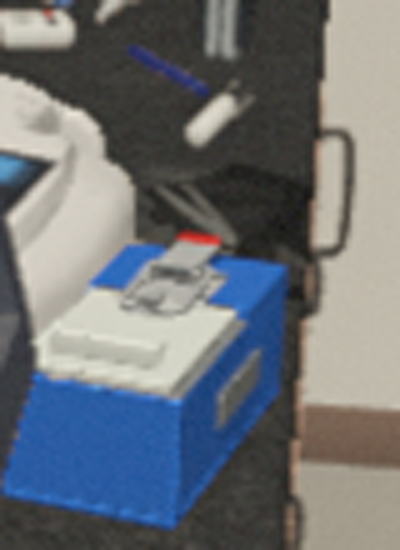

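Run:
```python
from h import *
m=lm('wrist_25.json')
for n,p,z in [("lid edge",(340,107),.08),("deck/seal",(340,115),.08),("tip@93",(391,254),.093)]: print(n,loc(onz(m,(p[0]/1.55,p[1]/1.55),z)).round(4))
from workcell import order
print(order.job_done())
```

```text
lid edge [-0.0246 -0.0169  0.08  ]
deck/seal [-0.0247 -0.0205  0.08  ]
tip@93 [-0.0002 -0.0849  0.093 ]
the job is handed in; nothing more can be done
None
```

The carrier is latched and the job is handed in. It took about 22 s of robot time, and no force I read went above about 13 N.

- **Lid:** I pushed it shut by the thumb ridge until the force rose to 6.9 N at the seal.
- **Lever and loop:** I swung the lever to its open stop (about 9 N). I then pressed the loop's bar down beyond the keeper lip and pushed it in under the lip until it met the stem (about 8 N).
- **Latch:** I swung the lever round in an arc over centre and pressed it straight down. It met a firm stop at 93 mm (6.4 N), which is its flat height.

**Last checks, with the robot clear of everything:**
- The lid's closing edge is at y = -16.9 mm (home is -17 mm).
- The lever's end is at y = -84.9 mm. A lever lying flat would put it at about -84 mm, and the difference is within camera accuracy.
- The pictures show the loop hooked in the keeper.
- The cup, the canister and the timer look to be standing where they were. I compared the pictures by eye and did not measure their positions.

No check failed. One thing I could not see clearly was the bar going under the lip, because the lip partly hid it. I judged that by the firm stop, then confirmed it in the pictures once the fingers were withdrawn.

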